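Open the clipped curing flask

TASK

Open the curing flask: first clear whatever stands on its cover away onto the bench, then use the T-handled hook pick to pry every sprung retaining clip out of its stud groove (never touch a seated clip with the fingers). Put all the clips into the parts bin in front of the flask, lay the pick back on the clear tool tray, and lift the cover off by its handle and lay it flat on the bench beside the flask, handle up. Leave the pliers and the tub behind the flask where they are.

Things in the scene. Friction and masses are not known exactly. Their poses are not given: they have to be found in the camera images.
- flask: fixed grey open box, 140 (x) x 290 (y) x 56 mm high, with four upright steel studs in a row. Origin: centre of its underside; its -x side is the front, towards the robot (yaw varies a little). Its cover lies on its rim, so the cover's top is at z = 62 mm. The studs stand at x = +30 and y = -120, -60, 60, 120 mm.
- stud_1 (a point): point on the axis of stud 1 of the flask (counted from the flask's -y end), at the level of the cover's top face. Above this point the stud has a groove (neck 10 mm across, 7 mm high) and then a head 14 mm across, whose top is 12 mm above the point. The stud may carry no clip.
- stud_2 (a point): point on the axis of stud 2 of the flask (counted from the flask's -y end), at the level of the cover's top face. Above this point the stud has a groove (neck 10 mm across, 7 mm high) and then a head 14 mm across, whose top is 12 mm above the point. As stud_1.
- stud_3 (a point): point on the axis of stud 3 of the flask (counted from the flask's -y end), at the level of the cover's top face. Above this point the stud has a groove (neck 10 mm across, 7 mm high) and then a head 14 mm across, whose top is 12 mm above the point. As stud_1.
- stud_4 (a point): point on the axis of stud 4 of the flask (counted from the flask's -y end), at the level of the cover's top face. Above this point the stud has a groove (neck 10 mm across, 7 mm high) and then a head 14 mm across, whose top is 12 mm above the point. As stud_1.
- cover: loose aluminium plate, 140 (x) x 300 (y) x 6 mm, 0.4 kg, with four 17 mm square holes through which the studs pass. Origin: centre of its underside; axes as the flask's while it is on. Seated clips hold it down; without them it lifts straight up (raise it 25 mm before moving it aside).
- cover_handle (a point): centre of the cover's handle bar: a black bar 52 mm long along the cover's x, 12 mm wide, 12 mm high, on two 10 mm posts; this point is 26 mm above the cover's top face (32 mm above its underside). Grasp it from above across its 12 mm width, along the cover's y.
- clip_1: Dark steel sprung clip, 38 (x) x 24 (y) x 5 mm, 30 g, flat on the cover on stud 1; may be absent (None). Origin: underside, at the stud's axis; +x is its open end. Rear loop: rails 3 mm thick, outer faces y = +-12, x = -24 to -5 mm, and a cross bar x = -26 to -22 mm. Two sprung arms grip the stud's neck. Between stud head and cross bar a window (x = -22 to -7, 18 mm wide) takes the hook.
- clip_2: As clip_1, on stud 2. At the start a clip's +x points away from the robot to within 20 degrees; it comes out along its own -x, towards the robot: it takes about 6 to 10 N, snaps free after some 10 mm and stays lying on the cover. A loose clip is grasped from above across the rails (24 mm wide, 14 mm behind the origin, at x = -14 mm).
- clip_3: As clip_1 and clip_2, on stud 3; may be absent.
- clip_4: As clip_1 and clip_2, on stud 4; may be absent.
- pick: T-handled hook pick, 133 mm long, 70 g, steel, black T-bar and grip block. It lies hook down on T-bar and hook tip, z up. Origin: on its underside, below the grip block. T-bar: 12 mm thick, 64 mm long along y, at x = -50, z = 6 mm. Grip block 34 (x) x 12 (y) x 16 mm, centre z = 31 mm: grasp it from above across y. A 4 mm shank runs forward at z = 33 to x = 75 mm and ends in a pin down to z = 0.
- pick_tip (a point): lower end of the pick's hook pin: 75 mm ahead of (pick +x) and 31 mm below the middle of the grip block.
- pick_grip (a point): middle of the pick's grip block.
- tool_tray: fixed clear plastic tray, 272 (x) x 248 (y) mm, origin under its centre, its top face, on which the pick lies, 14 mm above the bench.
- bin: small loose open blue parts bin, in front of the flask (a like one at the back of the bench is not meant), 104 (x) x 100 (y) mm, walls 2 mm, floor 2 mm. Origin under its middle: inside from x = -48 to 52 and y = -48 to 48 mm. Walls 50 mm high, the one at -x 28 mm.
- test_block: ground steel block with holes, 40 (x) x 50 (y) x 25 mm, 0.3 kg, origin at the centre of its underside; stands on the cover in front of the clips. Grasp it across its 40 or 50 mm.
- ring_gauge: steel setting ring, 52 mm outside diameter, 14 mm bore, 16 mm high, 0.16 kg, origin at the centre of its underside; stands on the cover in front of the clips. Grasp it across its outside.
- pliers_nose: pliers lying behind the flask, 199 x 55 x 12 mm: a bystander.
- putty_tub: tub with a blue lid behind and to the right of the flask, 67 mm across, 48 mm high: a bystander.
Not all that is in view belongs to the job. What is shaped like the ring_gauge but orange is not meant.

How it is judged:
By the outcome, as a careful person would: the job done as asked, in the order asked, and still so for the second after the job is handed in, with the robot touching nothing.
Of clip_1, clip_2, clip_3, clip_4 only 3 to 4 are there at a start; the rules pass over those that are not, and their reading is None.
At some moment in a run one of bin, pick may be knocked a few centimetres aside while the robot is not near it.
It also fails if it takes over 208 s, if anything falls off the work surface, if the arm or the gripper's body presses on something with over 40 N, if the wrist force passes 120 N, or if a joint passes its speed limit or range.

ROBOT

A 6-joint arm with a two-finger parallel gripper is mounted at the origin on a cart in front of the work surface, level with it; the furniture and walls round the work are solid. World frame = base frame: x ahead of the robot, y to its left, z up, the work surface at z = 0. Lengths are in m, angles in rad, forces in N, time in s.
With the tool pointing down it reaches from about 0.35 to 0.875 m from the base axis. Payload 4.2 kg.
Tool frame: the origin (TCP) lies midway between the tips of the shut fingers; the grasp point (between the pads) lies 19 mm behind it (env.grip_point_offset is the distance from the TCP to the grasp point, in m); z points along the fingers, y is the line along which they close (so a half turn about z gives the same grasp; the last joint's range is limited). The gripper opens to 85 mm and grips with 20 to 120 N. Pads are 22 mm wide; open, the fingers measure 114 mm over their backs; the gripper's body (76 mm by 85 mm) begins 54 mm behind the grasp point. The pads swing forward as they close: fully open they stand 13 mm farther back than shut.
Start: joints at [-1.023, 0.385, 0.008, 0, -1.194, -0.259], TCP at [0.178, -0.599, 0.231] pointing down, gripper open.
Joint ranges: [-3.14, 3.14], [-1.21, 2.06], [-1.07, 1.41], [-3.16, 2.05], [-2.99, -0.16], [-3.1, 3.1]. Speed limits (rad/s): [2.79, 2.79, 3.14, 3.14, 3.14, 3.14].

INTERFACE

Orientations are given as a 3x3 rotation matrix whose columns are the frame's x, y, z axes.
In Python, from workcell import env, viewer, order, find_in, tip_of gives the robot as it stands.
- The arm moves only by the tool arm_command, never from a script. Its argument "series" is a list of rows, each an object of numbers: "wx", "wy", "wz": the turn, a rotation vector about the world's x, y, z scaled (see below); "tx", "ty", "tz": the shift along the world's x, y, z scaled (see below); "grip": the opening, from 0 (shut) to 1 (fully open). A call has 1 to 12 rows; each row shifts and turns the commanded pose from where the row before left it; what a row does not reach is not made up. The controller multiplies each number of a shift by 300 mm and each number of a turn by 8 degrees. A row lasts 1/10 s, in which the tool goes at most 50 mm and 8.59 degrees, less where a joint would pass 70% of its speed; a pose out of reach is approached as far as the arm can. A call with a number of a shift or a turn outside -1 to 1 is refused whole. A call with a gripper value outside its range is refused whole. The fingers move at their own pace and stop on an object; "grip_force" is the grip in N (left out, the last holds). Time passes only in rows, so rows that do not move let the fingers close. It gives the time, the measured TCP pose, the force, the opening and the grip force at its end, in the units of the state.
- env.read_state(): the state, without advancing time (a new reading comes with each control period).
- viewer.read_camera(name): name is "scene" or "side" or "wrist"; returns a dict with "pixels" (420x560x3 uint8, red, green, blue), "vfov" (degrees; the focal length in pixels is half the picture's height over the tangent of half this angle, whatever the lens; pixels are square), "cx", "cy" (the principal point, pixels), "xyz" and "orientation" of the camera in the world. Camera axes: x right, y down, z forward; pixel columns grow to the right and rows downward; lengths in m; the calibration is good to about 2 mm. A picture is of the moment at which its call begins. There is no depth.
- order.job_done(): hands the job in; it is judged then, once.
Trained networks look in the newest picture that a camera, given by its name, has taken for a name from the list of things; names that differ only in an ending like _2 or _b are one class to them, and where a whole thing is asked for, a point or a joint stands for the part that bears it (a point fixed in the world has none). Each returns a list of dicts, best first, with "score" (0 to 1); they miss things now and then, are a little off and sometimes report something else, mostly with a low value. They report only what shows in the picture. A call takes as long as a camera call. They do not tell look-alikes from the thing itself.
- find_in(camera, target): "centre" ([column, row] in pixels, amid what is visible of it).
- tip_of(camera, target): "centre" ([column, row] in pixels: a listed point, or the origin of a listed thing).
The state is a dict: "time_s": time; "q": joint angles; "joint_vel": joint speeds; "effort": joint torques, N m; "tool_pos": TCP position; "orientation": TCP orientation; "ft_force": force on the tool from outside, world axes, zero at the start; "wrist_torque": the same for the moment, N m; "width": finger opening in m; "gripper_force": force on a finger pad.
Only numpy, scipy, OpenCV 4.12 (cv2) and the standard library are available. Lean on these libraries where they do the work, as an engineer would, in place of code of your own. Each camera call takes 0.05 s, during which the arm holds its last target. There are 200 camera calls.

## Working session

There is one attempt and no reset: what is moved stays moved. The work goes in short steps, Python scripts to look and compute and a tool call to move; the robot and the scene stay as the last step left them, time stands still between calls to the robot, and variables do not carry over. Pictures are saved under pics/ and viewed, at most 14 in all, crops included, and the job is handed in when it is done.

Besides the shell and the picture viewer there is one more tool, called after "Request:" as name(argument=value, ...) on one line, values as JSON. arm_command: Moves the arm, as the interface text tells. Shifts and turns lie within -1 to 1; 1 stands for 300 mm of shift or 8 degrees of turn. Its arguments: {"type":"object","properties":{"series":{"type":"array"},"grip_force":{"type":"number"}},"required":["series"]}

```bash
ls; mkdir -p pics; cat > h.py <<'E'
import numpy as np, cv2
from workcell import env, viewer, order, find_in, tip_of
def cam(n,save=None):
    c=viewer.read_camera(n)
    if save: cv2.imwrite('pics/'+save,cv2.cvtColor(c['pixels'],cv2.COLOR_RGB2BGR))
    return c
def foc(c): return c['pixels'].shape[0]/2/np.tan(np.radians(c['vfov'])/2)
def ray(c,p):
    f=foc(c); d=np.array([(p[0]-c['cx'])/f,(p[1]-c['cy'])/f,1.])
    return np.array(c['xyz']),np.array(c['orientation'])@d
def atz(c,p,z):
    o,d=ray(c,p); return o+d*(z-o[2])/d[2]
def proj(c,P):
    v=np.array(c['orientation']).T@(np.array(P)-np.array(c['xyz'])); f=foc(c)
    return np.array([c['cx']+f*v[0]/v[2],c['cy']+f*v[1]/v[2]])
E
cat > /tmp/a.py <<'E'
import sys; sys.path.insert(0,'.')
from h import *
np.set_printoptions(precision=3,suppress=True)
s=env.read_state();print(s['time_s'],s['tool_pos'],s['orientation'],s['width'],env.grip_point_offset)
for n in ['scene','side','wrist']:
    c=cam(n,n+'0.png'); print(n,c['vfov'],c['cx'],c['cy'],c['xyz'],np.array(c['orientation']).tolist())
    if n=='wrist':continue
    for t,z in [('stud_1',.062),('cover_handle',.088),('clip_1',.062),('pick_tip',.014),('pick_grip',.045),('bin',0),('test_block',.062),('ring_gauge',.062),('flask',0),('cover',.056),('tool_tray',0)]:
        print(t,[(round(d['score'],2),np.round(d['centre']).tolist(),atz(c,d['centre'],z)[:2].round(3).tolist()) for d in tip_of(n,t)[:5]])
E
python3 /tmp/a.py
```

```text
pics
0.0 [ 0.178 -0.599  0.23 ] [[-0.959 -0.285 -0.001]
 [-0.285  0.959  0.002]
 [ 0.     0.002 -1.   ]] 0.08560259318579601 0.0187
scene 46.215388076365514 289.7078618675925 213.17158515624345 [0.044 0.541 0.899] [[-0.7712762914347192, -0.44337044304416395, 0.4566788067181659], [-0.6364885807890588, 0.541632104232856, -0.5491055911110527], [-0.0038947138323749764, -0.7141829694826882, -0.6999482247316965]]
stud_1 [(0.97, [203.0, 260.0], [0.644, 0.12]), (0.83, [227.0, 244.0], [0.637, 0.053]), (0.74, [259.0, 212.0], [0.652, -0.071])]
cover_handle [(0.6, [252.0, 228.0], [0.61, -0.005])]
clip_1 [(0.53, [259.0, 216.0], [0.64, -0.061]), (0.47, [208.0, 260.0], [0.637, 0.114]), (0.41, [277.0, 200.0], [0.646, -0.131])]
pick_tip [(0.53, [255.0, 237.0], [0.634, -0.036])]
pick_grip [(0.76, [370.0, 197.0], [0.48, -0.304]), (0.15, [259.0, 214.0], [0.659, -0.08])]
bin [(0.78, [350.0, 256.0], [0.424, -0.143]), (0.6, [240.0, 265.0], [0.61, 0.044])]
test_block [(0.67, [240.0, 265.0], [0.571, 0.078]), (0.58, [260.0, 217.0], [0.638, -0.061])]
ring_gauge [(0.72, [324.0, 166.0], [0.635, -0.316]), (0.61, 
[... 1269 characters left out ...]
 []
bin [(0.86, [331.0, 201.0], [0.419, -0.13]), (0.5, [277.0, 250.0], [0.613, -0.002])]
test_block []
ring_gauge [(0.75, [318.0, 332.0], [0.588, 0.26]), (0.58, [230.0, 156.0], [0.676, -0.329]), (0.55, [281.0, 204.0], [0.574, -0.104])]
flask [(0.78, [278.0, 249.0], [0.61, -0.005])]
cover [(0.69, [283.0, 207.0], [0.571, -0.097]), (0.65, [275.0, 238.0], [0.617, -0.003])]
tool_tray [(0.73, [292.0, 158.0], [0.48, -0.337])]
wrist 68.9268990208501 280.6259940536085 210.36958920811935 [ 0.105 -0.622  0.374] [[-0.2845947254313624, 0.9146526135953114, 0.2870826339225585], [0.9586479143970308, 0.2714913283085451, 0.08536178814601536], [0.00013593701097102434, 0.29950468292921223, -0.9540948204579045]]
```

```bash
python3 -c "
import cv2
a=cv2.imread('pics/scene0.png')[110:370,140:430];cv2.imwrite('pics/s1.png',cv2.resize(a,None,fx=2.3,fy=2.3,interpolation=cv2.INTER_CUBIC))
a=cv2.imread('pics/side0.png')[110:370,170:410];cv2.imwrite('pics/s2.png',cv2.resize(a,None,fx=2.3,fy=2.3,interpolation=cv2.INTER_CUBIC))"
```

```text
(no output)
```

View pics/s1.png

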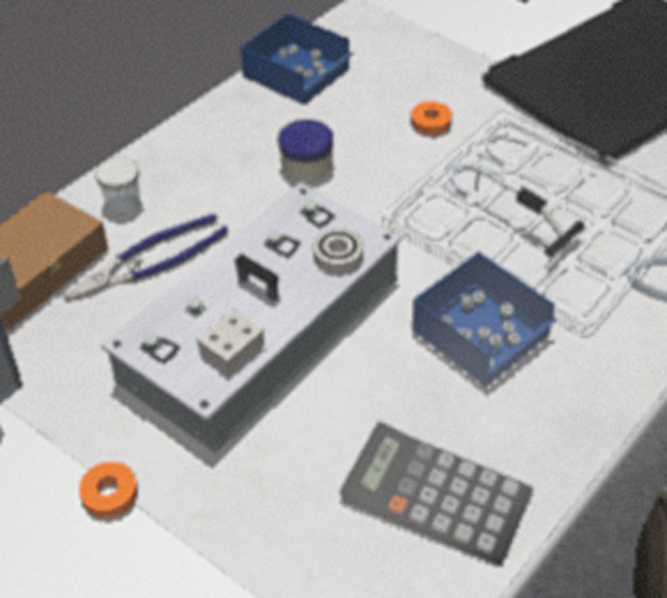

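View pics/s2.png

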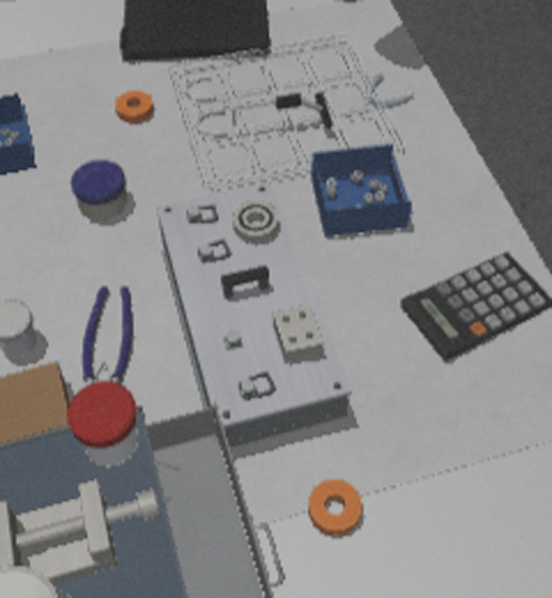

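Request:
arm_command(series=[{"tx": 0.074,"ty": 0.1,"tz": 0.04,"wz": -0.206,"grip": 1},{"tx": 0.074,"ty": 0.1,"tz": 0.04,"wz": -0.206},{"tx": 0.074,"ty": 0.1,"tz": 0.04,"wz": -0.206},{"tx": 0.074,"ty": 0.1,"tz": 0.04,"wz": -0.206},{"tx": 0.074,"ty": 0.1,"tz": 0.04,"wz": -0.206},{"tx": 0.074,"ty": 0.1,"tz": 0.04,"wz": -0.206},{"tx": 0.074,"ty": 0.1,"tz": 0.04,"wz": -0.206},{"tx": 0.074,"ty": 0.1,"tz": 0.04,"wz": -0.206},{"tx": 0.074,"ty": 0.1,"tz": 0.04,"wz": -0.206},{"tx": 0.074,"ty": 0.1,"tz": 0.04,"wz": -0.206},{},{}])

```text
invalid input at $.series[0]: expected keys wx, wy, wz, tx, ty, tz, grip
```

```bash
cat > look.py <<'E'
from h import *
import sys
def look(cname,items,save=None,n=5):
    c=cam(cname,save)
    for t,z in items:
        print(t,[(round(d['score'],2),np.round(d['centre'],1).tolist(),atz(c,d['centre'],z)[:2].round(4).tolist()) for d in tip_of(cname,t)[:n]])
    return c
def st():
    s=env.read_state();print(round(s['time_s'],2),np.round(s['tool_pos'],4),np.round(s['orientation'],3).tolist(),round(s['width'],4),np.round(s['ft_force'],1),round(s['gripper_force'],1))
E
python3 -c "
from look import *
st();look('wrist',[('pick_tip',.014),('pick_grip',.045),('pick',.014),('bin',0),('tool_tray',0)],'w1.png')"
```

```text
1.25 [ 0.178  -0.5991  0.2313] [[-0.959, -0.285, -0.0], [-0.285, 0.959, 0.0], [-0.0, 0.0, -1.0]] 0.0853 [ 0.  -0.1 -0.4] 0.0
pick_tip []
pick_grip []
pick []
bin []
tool_tray []
```

Request:
arm_command(series=[{"tx": 0.05,"ty": 0.1},{"tx": 0.05,"ty": 0.1},{"tx": 0.05,"ty": 0.1},{"tx": 0.05,"ty": 0.1},{"tx": 0.05,"ty": 0.1},{"tx": 0.05,"ty": 0.1},{"tx": 0.05,"ty": 0.1},{"tx": 0.05,"ty": 0.1},{"tx": 0.05,"ty": 0.1},{"tx": 0.05,"ty": 0.1},{},{}])

```text
invalid input at $.series[0]: expected keys wx, wy, wz, tx, ty, tz, grip
```

```bash
python3 -c "
from look import *
st();look('wrist',[('stud_1',.062),('clip_1',.062),('cover_handle',.088),('test_block',.062),('ring_gauge',.062),('bin',0),('cover',.056)],'w2.png')
a=cv2.imread('pics/w1.png');b=cv2.imread('pics/w2.png');cv2.imwrite('pics/w12.png',np.vstack([a[:,:],b])[:, :][:840]) 
cv2.imwrite('pics/w2b.png',cv2.resize(b,None,fx=1.42,fy=1.42))"
```

```text
1.55 [ 0.178  -0.5991  0.2313] [[-0.959, -0.285, 0.0], [-0.285, 0.959, -0.0], [0.0, -0.0, -1.0]] 0.0853 [0.3 0.1 0.1] 0.0
stud_1 []
clip_1 []
cover_handle []
test_block []
ring_gauge []
bin []
cover []
```

View pics/w2b.png

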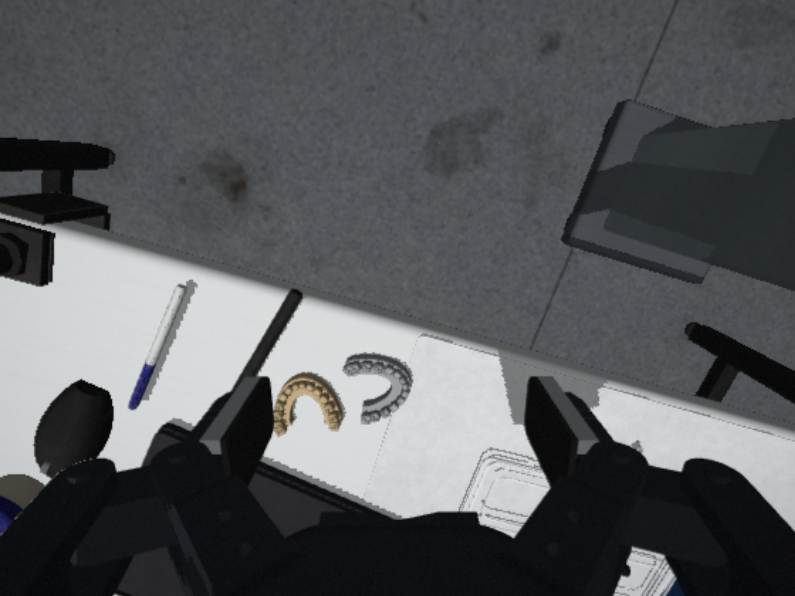

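View pics/w1.png

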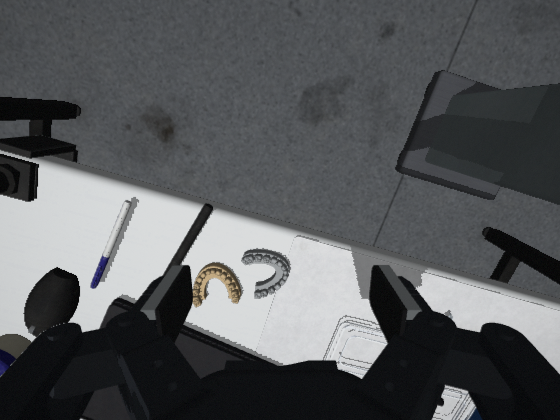

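All seven keys are needed; the two moves were refused (arm still at start, pictures just show the bench edge and the open fingers at rows ~270-340).

Request:
arm_command(series=[{"wx": 0,"wy": 0,"wz": -0.206,"tx": 0.107,"ty": 0.1,"tz": 0.04,"grip": 1},{"wx": 0,"wy": 0,"wz": -0.206,"tx": 0.107,"ty": 0.1,"tz": 0.04,"grip": 1},{"wx": 0,"wy": 0,"wz": -0.206,"tx": 0.107,"ty": 0.1,"tz": 0.04,"grip": 1},{"wx": 0,"wy": 0,"wz": -0.206,"tx": 0.107,"ty": 0.1,"tz": 0.04,"grip": 1},{"wx": 0,"wy": 0,"wz": -0.206,"tx": 0.107,"ty": 0.1,"tz": 0.04,"grip": 1},{"wx": 0,"wy": 0,"wz": -0.206,"tx": 0.107,"ty": 0.1,"tz": 0.04,"grip": 1},{"wx": 0,"wy": 0,"wz": -0.206,"tx": 0.107,"ty": 0.1,"tz": 0.04,"grip": 1},{"wx": 0,"wy": 0,"wz": -0.206,"tx": 0.107,"ty": 0.1,"tz": 0.04,"grip": 1},{"wx": 0,"wy": 0,"wz": -0.206,"tx": 0.107,"ty": 0.1,"tz": 0.04,"grip": 1},{"wx": 0,"wy": 0,"wz": -0.206,"tx": 0.107,"ty": 0.1,"tz": 0.04,"grip": 1},{"wx": 0,"wy": 0,"wz": 0,"tx": 0,"ty": 0,"tz": 0,"grip": 1},{"wx": 0,"wy": 0,"wz": 0,"tx": 0,"ty": 0,"tz": 0,"grip": 1}])

```text
time_s: 3.15
tool_pos: [0.4996, -0.2982, 0.3512]
orientation: [[-1.0, -0.003, -0.0], [-0.003, 1.0, 0.0], [0.0, 0.0, -1.0]]
ft_force: [-0.0, -0.1, 0.2]
width: 0.0858
gripper_force: 0.0
```

```bash
python3 -c "
from look import *
st();look('wrist',[('pick_tip',.014),('pick_grip',.045),('pick',.014),('bin',0),('tool_tray',0)],'w3.png')"
```

```text
3.15 [ 0.4996 -0.2982  0.3512] [[-1.0, -0.003, -0.0], [-0.003, 1.0, 0.0], [0.0, 0.0, -1.0]] 0.0858 [-0.  -0.1  0.2] 0.0
pick_tip [(0.78, [272.9, 199.2], [0.5549, -0.3115])]
pick_grip [(0.93, [274.2, 155.0], [0.4798, -0.3086]), (0.3, [440.4, 314.8], [0.7517, -0.0233])]
pick [(0.77, [275.0, 150.8], [0.4772, -0.3079])]
bin [(0.82, [376.3, 115.5], [0.4246, -0.1519])]
tool_tray [(0.83, [260.4, 154.7], [0.485, -0.3315]), (0.56, [430.7, 263.7], [0.6775, -0.0301])]
```

Request:
arm_command(series=[{"wx": 0,"wy": 0,"wz": 0,"tx": 0.05,"ty": 0.1,"tz": 0,"grip": 1},{"wx": 0,"wy": 0,"wz": 0,"tx": 0.05,"ty": 0.1,"tz": 0,"grip": 1},{"wx": 0,"wy": 0,"wz": 0,"tx": 0.05,"ty": 0.1,"tz": 0,"grip": 1},{"wx": 0,"wy": 0,"wz": 0,"tx": 0.05,"ty": 0.1,"tz": 0,"grip": 1},{"wx": 0,"wy": 0,"wz": 0,"tx": 0.05,"ty": 0.1,"tz": 0,"grip": 1},{"wx": 0,"wy": 0,"wz": 0,"tx": 0.05,"ty": 0.1,"tz": 0,"grip": 1},{"wx": 0,"wy": 0,"wz": 0,"tx": 0.05,"ty": 0.1,"tz": 0,"grip": 1},{"wx": 0,"wy": 0,"wz": 0,"tx": 0.05,"ty": 0.1,"tz": 0,"grip": 1},{"wx": 0,"wy": 0,"wz": 0,"tx": 0.05,"ty": 0.1,"tz": 0,"grip": 1},{"wx": 0,"wy": 0,"wz": 0,"tx": 0.05,"ty": 0.1,"tz": 0,"grip": 1},{"wx": 0,"wy": 0,"wz": 0,"tx": 0,"ty": 0,"tz": 0,"grip": 1},{"wx": 0,"wy": 0,"wz": 0,"tx": 0,"ty": 0,"tz": 0,"grip": 1}])

```text
time_s: 4.65
tool_pos: [0.649, 0.0008, 0.3507]
orientation: [[-1.0, -0.001, -0.001], [-0.001, 1.0, -0.0], [0.001, -0.0, -1.0]]
ft_force: [-0.5, -0.2, 0.4]
width: 0.0856
gripper_force: 0.0
```

```bash
python3 -c "
from look import *
st();look('wrist',[('stud_1',.062),('clip_1',.062),('cover_handle',.088),('test_block',.062),('ring_gauge',.062),('bin',0),('cover',.056)],'w4.png')
b=cv2.imread('pics/w4.png')
cv2.imwrite('pics/w4b.png',cv2.resize(b,None,fx=1.42,fy=1.42))"
```

```text
4.65 [0.649  0.0008 0.3507] [[-1.0, -0.001, -0.001], [-0.001, 1.0, -0.0], [0.001, -0.0, -1.0]] 0.0856 [-0.5 -0.2  0.4] 0.0
stud_1 [(0.98, [318.4, 167.2], [0.6436, 0.0531]), (0.89, [196.0, 168.5], [0.6457, -0.1201]), (0.8, [238.2, 167.7], [0.6445, -0.0603]), (0.77, [362.5, 163.0], [0.6376, 0.115])]
clip_1 [(0.62, [194.2, 171.0], [0.6493, -0.123]), (0.56, [215.6, 121.2], [0.5813, -0.0884]), (0.46, [236.7, 169.4], [0.6469, -0.0626])]
cover_handle [(0.88, [276.7, 150.7], [0.6178, -0.0055]), (0.35, [234.8, 169.9], [0.6431, -0.0614])]
test_block [(0.68, [332.4, 116.0], [0.5744, 0.0693]), (0.23, [52.0, 51.0], [0.496, -0.2908])]
ring_gauge [(0.9, [213.6, 121.1], [0.5812, -0.0911]), (0.88, [45.6, 184.9], [0.6697, -0.3385]), (0.69, [429.4, 119.6], [0.5789, 0.2006]), (0.61, [61.4, 44.0], [0.488, -0.2771])]
bin [(0.8, [174.1, 7.7], [0.4301, -0.1496])]
cover [(0.58, [282.1, 142.4], [0.6098, 0.0017])]
```

View pics/w4b.png

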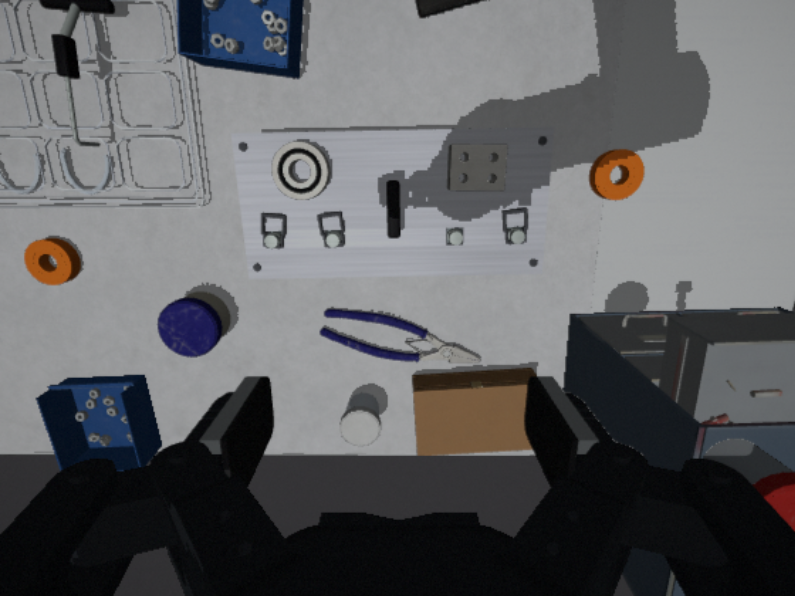

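View pics/w3.png

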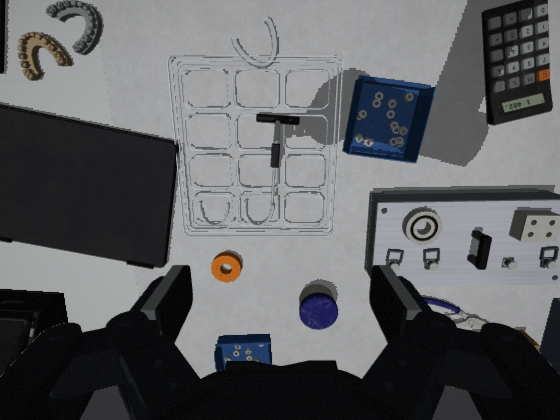

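Scene wrist picture (1.42x): clips at (273,222), (331,222), (515,220); bare stud 3 at (455,236); ring gauge (301,170) steel on the cover — orange rings at (52,260) and (616,174) are look-alikes; meant bin at (241,35) in front, the other at (98,420) is at the back. Pick lies at w3 (275,155), T-bar (277,118), tip (273,200).

```bash
python3 -c "
from look import *
np.set_printoptions(precision=4,suppress=True)
c=cam('wrist')
for n,p in zip('1234',[(191.5,169.7),(234.5,169),(320.4,166.2),(363.4,166.2)]): print('stud',n,atz(c,p,.074)[:2])
f=1.42
for n,p,z in [('ringtop',(301,169),.078),('block tl',(451,145),.087),('block tr',(507,145),.087),('block br',(505,191),.087),('block bl',(450,191),.087),('orange',(616,174),.015),('cabinet',(570,315),.0),('c1 bar',(274,215),.067),('c1barL',(262,214),.067),('c1barR',(286,214),.067),('c2barL',(320,214),.067),('c2barR',(343,212),.067),('c4L',(503,210),.067),('c4R',(527,209),.067),('handle',(393,182),.094),('handle2',(393,236),.094),('binfr',(300,77),.0),('clib',(420,15),0)]: print(n,atz(c,(p[0]/f,p[1]/f),z)[:2])
# w3 pose: rebuild
import copy
c3=copy.deepcopy(c); c3['xyz']=np.array(c['xyz'])+np.array([.4996-.649,-.2982-.0008,.0005])
for n,p,z in [('calc',(487,15),.01),('calcbl',(493,124),.01),('calcbr',(553,118),.01),('tbarL',(258,117),.02),('tbarR',(299,120),.02),('gripblk',(275,155),.053),('tip',(273,203),.03),('bin tl',(360,77),.05),('bin tr',(433,84),.05),('bin bl',(345,150),.05),('bin br',(415,162),.05),('tray tl',(170,56),.014),('tray br',(331,235),.014)]: print(n,atz(c3,p,z)[:2])
a=cv2.imread('pics/scene0.png');cv2.imwrite('pics/scene_r.png',cv2.resize(a[200:,:],None,fx=1.4,fy=1.4))
"
```

```text
stud 1 [ 0.6456 -0.1238]
stud 2 [ 0.6446 -0.0644]
stud 3 [0.6408 0.054 ]
stud 4 [0.6408 0.1132]
ringtop [ 0.5785 -0.0902]
block tl [0.558  0.0456]
block tr [0.558  0.0951]
block br [0.5975 0.0963]
block bl [0.5975 0.0462]
orange [0.5845 0.2299]
cabinet [0.7484 0.2062]
c1 bar [ 0.6214 -0.1216]
c1barL [ 0.6205 -0.1332]
c1barR [ 0.6205 -0.1099]
c2barL [ 0.6205 -0.0769]
c2barR [ 0.6186 -0.0545]
c4L [0.6167 0.1004]
c4R [0.6157 0.1236]
handle [ 0.5893 -0.0056]
handle2 [ 0.6375 -0.0058]
binfr [ 0.489  -0.1018]
clib [0.4337 0.0206]
calc [ 0.2922 -0.0143]
calcbl [0.4373 0.0242]
calcbr [0.4286 0.1134]
tbarL [ 0.427  -0.3333]
tbarR [ 0.4313 -0.2724]
gripblk [ 0.4788 -0.3078]
tip [ 0.5569 -0.3118]
bin tl [ 0.3755 -0.1934]
bin tr [ 0.3842 -0.0943]
bin bl [ 0.4721 -0.2074]
bin br [ 0.4893 -0.1047]
tray tl [ 0.3442 -0.4569]
tray br [ 0.6177 -0.2146]
```

View pics/scene_r.png

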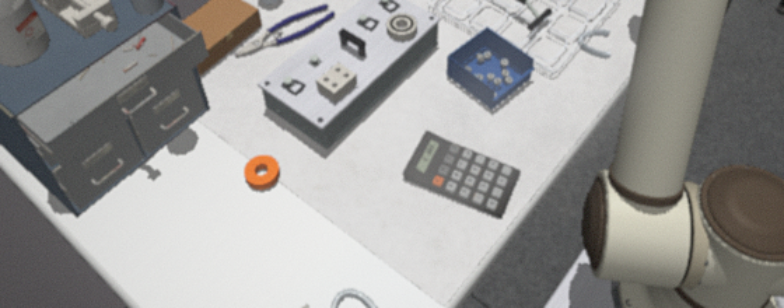

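Request:
arm_command(grip_force=50, series=[{"wx": 0,"wy": 0,"wz": 0,"tx": -0.04,"ty": 0.039,"tz": -0.13,"grip": 1},{"wx": 0,"wy": 0,"wz": 0,"tx": -0.04,"ty": 0.039,"tz": -0.13,"grip": 1},{"wx": 0,"wy": 0,"wz": 0,"tx": -0.04,"ty": 0.039,"tz": -0.13,"grip": 1},{"wx": 0,"wy": 0,"wz": 0,"tx": -0.04,"ty": 0.039,"tz": -0.13,"grip": 1},{"wx": 0,"wy": 0,"wz": 0,"tx": -0.04,"ty": 0.039,"tz": -0.13,"grip": 1},{"wx": 0,"wy": 0,"wz": 0,"tx": -0.036,"ty": 0.039,"tz": -0.13,"grip": 1},{"wx": 0,"wy": 0,"wz": 0,"tx": 0,"ty": 0,"tz": -0.1,"grip": 1},{"wx": 0,"wy": 0,"wz": 0,"tx": 0,"ty": 0,"tz": -0.07,"grip": 1},{"wx": 0,"wy": 0,"wz": 0,"tx": 0,"ty": 0,"tz": 0,"grip": 1}])

```text
time_s: 6.0
tool_pos: [0.576, 0.0704, 0.0633]
orientation: [[-1.0, -0.001, -0.007], [-0.001, 1.0, -0.002], [0.007, -0.002, -1.0]]
ft_force: [0.2, -0.7, -0.2]
width: 0.0855
gripper_force: 0.0
```

```bash
python3 -c "
from look import *
print(np.round(env.read_state()['q'],3));st()"
```

```text
[ 4.00e-01  4.84e-01 -3.05e-01 -1.00e-03 -7.88e-01 -1.97e+00]
6.0 [0.576  0.0704 0.0633] [[-1.0, -0.001, -0.007], [-0.001, 1.0, -0.002], [0.007, -0.002, -1.0]] 0.0855 [ 0.2 -0.7 -0.2] 0.0
```

Request:
arm_command(grip_force=50, series=[{"wx": 0,"wy": 0,"wz": 0,"tx": 0,"ty": 0,"tz": 0,"grip": 0.4},{"wx": 0,"wy": 0,"wz": 0,"tx": 0,"ty": 0,"tz": 0,"grip": 0.4},{"wx": 0,"wy": 0,"wz": 0,"tx": 0,"ty": 0,"tz": 0,"grip": 0.4},{"wx": 0,"wy": 0,"wz": 0,"tx": 0,"ty": 0,"tz": 0,"grip": 0.4},{"wx": 0,"wy": 0,"wz": 0,"tx": 0,"ty": 0,"tz": 0,"grip": 0.4},{"wx": 0,"wy": 0,"wz": 0,"tx": 0,"ty": 0,"tz": 0.1,"grip": 0.4},{"wx": 0,"wy": 0,"wz": 0,"tx": -0.1,"ty": -0.07,"tz": 0.05,"grip": 0.4},{"wx": 0,"wy": 0,"wz": 0,"tx": -0.1,"ty": -0.08,"tz": 0,"grip": 0.4},{"wx": 0,"wy": 0,"wz": 0,"tx": -0.1,"ty": -0.08,"tz": 0,"grip": 0.4},{"wx": 0,"wy": 0,"wz": 0,"tx": 0,"ty": 0,"tz": -0.15,"grip": 0.4},{"wx": 0,"wy": 0,"wz": 0,"tx": 0,"ty": 0,"tz": -0.14,"grip": 0.4},{"wx": 0,"wy": 0,"wz": 0,"tx": 0,"ty": 0,"tz": 0,"grip": 0.4}])

```text
time_s: 7.2
tool_pos: [0.4829, 0.0004, 0.0197]
orientation: [[-1.0, 0.001, -0.013], [0.001, 1.0, -0.003], [0.013, -0.003, -1.0]]
ft_force: [-1.7, -0.4, -3.0]
width: 0.0488
gripper_force: 53.8
```

Request:
arm_command(series=[{"wx": 0,"wy": 0,"wz": 0,"tx": 0,"ty": 0,"tz": -0.04,"grip": 0.4},{"wx": 0,"wy": 0,"wz": 0,"tx": 0,"ty": 0,"tz": -0.012,"grip": 0.4},{"wx": 0,"wy": 0,"wz": 0,"tx": 0,"ty": 0,"tz": 0,"grip": 0.4},{"wx": 0,"wy": 0,"wz": 0,"tx": 0,"ty": 0,"tz": 0,"grip": 1},{"wx": 0,"wy": 0,"wz": 0,"tx": 0,"ty": 0,"tz": 0,"grip": 1},{"wx": 0,"wy": 0,"wz": 0,"tx": 0,"ty": 0,"tz": 0,"grip": 1},{"wx": 0,"wy": 0,"wz": 0,"tx": 0,"ty": 0,"tz": 0.16,"grip": 1},{"wx": 0,"wy": 0,"wz": 0,"tx": 0,"ty": 0,"tz": 0.16,"grip": 1},{"wx": 0,"wy": 0,"wz": 0,"tx": 0,"ty": 0,"tz": 0.16,"grip": 1},{"wx": 0,"wy": 0,"wz": 0,"tx": 0.106,"ty": -0.1,"tz": 0,"grip": 1},{"wx": 0,"wy": 0,"wz": 0,"tx": 0.106,"ty": -0.1,"tz": 0,"grip": 1},{"wx": 0,"wy": 0,"wz": 0,"tx": 0.106,"ty": -0.1,"tz": 0,"grip": 1}])

```text
time_s: 8.4
tool_pos: [0.5849, -0.0887, 0.1545]
orientation: [[-1.0, -0.002, 0.003], [-0.002, 1.0, 0.0], [-0.003, 0.0, -1.0]]
ft_force: [1.2, 0.8, 0.5]
width: 0.0853
gripper_force: 0.0
```

```bash
python3 -c "
from look import *
st();look('scene',[('test_block',.0),('ring_gauge',.062),('bin',0),('pick_grip',.045)],'sc2.png')"
```

```text
8.4 [ 0.5849 -0.0887  0.1545] [[-1.0, -0.002, 0.003], [-0.002, 1.0, 0.0], [-0.003, 0.0, -1.0]] 0.0853 [1.2 0.8 0.5] 0.0
test_block [(0.92, [289.8, 281.9], [0.4879, 0.0085]), (0.48, [226.6, 243.0], [0.6843, 0.0148])]
ring_gauge [(0.78, [288.7, 218.7], [0.5802, -0.0996]), (0.78, [323.1, 163.2], [0.6435, -0.3224]), (0.66, [187.8, 323.6], [0.5477, 0.2529])]
bin [(0.84, [350.4, 256.8], [0.4236, -0.1414])]
pick_grip [(0.7, [369.2, 194.2], [0.4874, -0.3129])]
```

Request:
arm_command(series=[{"wx": 0,"wy": 0,"wz": 0,"tx": -0.015,"ty": -0.004,"tz": -0.15,"grip": 1},{"wx": 0,"wy": 0,"wz": 0,"tx": 0,"ty": 0,"tz": -0.12,"grip": 1},{"wx": 0,"wy": 0,"wz": 0,"tx": 0,"ty": 0,"tz": 0,"grip": 1},{"wx": 0,"wy": 0,"wz": 0,"tx": 0,"ty": 0,"tz": 0,"grip": 1}])

```text
time_s: 9.05
tool_pos: [0.5791, -0.0885, 0.0726]
orientation: [[-1.0, -0.003, -0.0], [-0.003, 1.0, -0.001], [0.0, -0.001, -1.0]]
ft_force: [0.9, 1.2, 0.9]
width: 0.0853
gripper_force: 0.0
```

Request:
arm_command(grip_force=50, series=[{"wx": 0,"wy": 0,"wz": 0,"tx": 0,"ty": -0.006,"tz": -0.036,"grip": 1},{"wx": 0,"wy": 0,"wz": 0,"tx": 0,"ty": 0,"tz": 0,"grip": 0.4},{"wx": 0,"wy": 0,"wz": 0,"tx": 0,"ty": 0,"tz": 0,"grip": 0.4},{"wx": 0,"wy": 0,"wz": 0,"tx": 0,"ty": 0,"tz": 0,"grip": 0.4},{"wx": 0,"wy": 0,"wz": 0,"tx": 0,"ty": 0,"tz": 0,"grip": 0.4},{"wx": 0,"wy": 0,"wz": 0,"tx": 0,"ty": 0,"tz": 0.14,"grip": 0.4},{"wx": 0,"wy": 0,"wz": 0,"tx": -0.05,"ty": 0,"tz": 0.13,"grip": 0.4},{"wx": 0,"wy": 0,"wz": 0,"tx": -0.1,"ty": 0.12,"tz": 0,"grip": 0.4},{"wx": 0,"wy": 0,"wz": 0,"tx": -0.1,"ty": 0.12,"tz": 0,"grip": 0.4},{"wx": 0,"wy": 0,"wz": 0,"tx": -0.07,"ty": 0.14,"tz": 0,"grip": 0.4},{"wx": 0,"wy": 0,"wz": 0,"tx": 0,"ty": 0.14,"tz": 0,"grip": 0.4},{"wx": 0,"wy": 0,"wz": 0,"tx": 0,"ty": 0.12,"tz": 0,"grip": 0.4}])

```text
time_s: 10.25
tool_pos: [0.4821, 0.1027, 0.1422]
orientation: [[-1.0, -0.002, 0.0], [-0.002, 1.0, 0.001], [-0.0, 0.001, -1.0]]
ft_force: [0.4, -0.4, -0.6]
width: 0.0493
gripper_force: 52.9
```

Request:
arm_command(series=[{"wx": 0,"wy": 0,"wz": 0,"tx": 0,"ty": 0,"tz": -0.15,"grip": 0.4},{"wx": 0,"wy": 0,"wz": 0,"tx": 0,"ty": 0,"tz": -0.15,"grip": 0.4},{"wx": 0,"wy": 0,"wz": 0,"tx": 0,"ty": 0,"tz": -0.1,"grip": 0.4},{"wx": 0,"wy": 0,"wz": 0,"tx": 0,"ty": 0,"tz": 0,"grip": 0.4},{"wx": 0,"wy": 0,"wz": 0,"tx": 0,"ty": 0,"tz": 0,"grip": 0.4}])

```text
time_s: 10.75
tool_pos: [0.4834, 0.1011, 0.0221]
orientation: [[-1.0, -0.002, -0.0], [-0.002, 1.0, -0.001], [0.0, -0.001, -1.0]]
ft_force: [0.5, -0.5, -0.4]
width: 0.0493
gripper_force: 52.9
```

Request:
arm_command(series=[{"wx": 0,"wy": 0,"wz": 0,"tx": 0,"ty": 0,"tz": -0.05,"grip": 0.4},{"wx": 0,"wy": 0,"wz": 0,"tx": 0,"ty": 0,"tz": -0.018,"grip": 0.4},{"wx": 0,"wy": 0,"wz": 0,"tx": 0,"ty": 0,"tz": 0,"grip": 0.4},{"wx": 0,"wy": 0,"wz": 0,"tx": 0,"ty": 0,"tz": 0,"grip": 1},{"wx": 0,"wy": 0,"wz": 0,"tx": 0,"ty": 0,"tz": 0,"grip": 1},{"wx": 0,"wy": 0,"wz": 0,"tx": 0,"ty": 0,"tz": 0,"grip": 1},{"wx": 0,"wy": 0,"wz": 0.9,"tx": 0,"ty": 0,"tz": 0.15,"grip": 1},{"wx": 0,"wy": 0,"wz": 1,"tx": 0,"ty": 0,"tz": 0.16,"grip": 1},{"wx": 0,"wy": 0,"wz": 1,"tx": 0,"ty": 0,"tz": 0.16,"grip": 1},{"wx": 0,"wy": 0,"wz": 1,"tx": 0,"ty": -0.1,"tz": 0.1,"grip": 1},{"wx": 0,"wy": 0,"wz": 1,"tx": 0,"ty": -0.1,"tz": 0.1,"grip": 1},{"wx": 0,"wy": 0,"wz": 1,"tx": 0,"ty": -0.1,"tz": 0.1,"grip": 1}])

```text
time_s: 11.95
tool_pos: [0.4827, 0.0102, 0.2345]
orientation: [[-0.674, -0.739, 0.001], [-0.739, 0.674, 0.001], [-0.001, -0.001, -1.0]]
ft_force: [1.5, 0.9, -0.2]
width: 0.0851
gripper_force: 0.0
```

```bash
python3 -c "
from look import *
st();print(env.read_state()['q']);look('scene',[('test_block',.0),('ring_gauge',.0),('bin',0)],'sc3.png')"
```

```text
11.95 [0.4827 0.0102 0.2345] [[-0.674, -0.739, 0.001], [-0.739, 0.674, 0.001], [-0.001, -0.001, -1.0]] 0.0851 [ 1.5  0.9 -0.2] 0.0
[ 3.58508642e-01  1.37665623e-01 -3.24112307e-01 -4.17671662e-05
 -1.10753122e+00 -1.09762587e+00]
test_block [(0.83, [291.1, 282.6], [0.4843, 0.0081])]
ring_gauge [(0.78, [186.2, 321.9], [0.5908, 0.2309]), (0.71, [324.6, 164.3], [0.6815, -0.385]), (0.67, [264.1, 308.4], [0.4852, 0.0998])]
bin [(0.6, [349.9, 254.9], [0.4279, -0.1456])]
```

Request:
arm_command(series=[{"wx": 0,"wy": 0,"wz": 1,"tx": 0,"ty": -0.1,"tz": 0,"grip": 1},{"wx": 0,"wy": 0,"wz": 1,"tx": 0,"ty": -0.1,"tz": 0,"grip": 1},{"wx": 0,"wy": 0,"wz": 1,"tx": 0,"ty": -0.1,"tz": 0,"grip": 1},{"wx": 0,"wy": 0,"wz": 1,"tx": 0,"ty": -0.1,"tz": 0,"grip": 1},{"wx": 0,"wy": 0,"wz": 1,"tx": 0,"ty": -0.1,"tz": 0,"grip": 1},{"wx": 0,"wy": 0,"wz": 1,"tx": 0,"ty": -0.1,"tz": 0,"grip": 1},{"wx": 0,"wy": 0,"wz": 1,"tx": 0,"ty": -0.1,"tz": 0,"grip": 1},{"wx": 0,"wy": 0,"wz": 1,"tx": 0,"ty": -0.1,"tz": 0,"grip": 1},{"wx": 0,"wy": 0,"wz": 1,"tx": 0,"ty": -0.1,"tz": 0,"grip": 1},{"wx": 0,"wy": 0,"wz": 1,"tx": 0,"ty": -0.1,"tz": 0,"grip": 1},{"wx": 0,"wy": 0,"wz": 1,"tx": 0,"ty": -0.06,"tz": 0,"grip": 1},{"wx": 0,"wy": 0,"wz": 1,"tx": 0,"ty": 0,"tz": 0,"grip": 1}])

```text
time_s: 13.35
tool_pos: [0.4827, -0.3079, 0.2303]
orientation: [[0.803, -0.596, -0.004], [-0.596, -0.803, 0.001], [-0.004, 0.001, -1.0]]
ft_force: [-0.5, 0.2, 0.3]
width: 0.0856
gripper_force: 0.0
```

Request:
arm_command(series=[{"wx": 0,"wy": 0,"wz": 1,"tx": 0,"ty": 0,"tz": -0.1,"grip": 1},{"wx": 0,"wy": 0,"wz": 1,"tx": 0,"ty": 0,"tz": -0.1,"grip": 1},{"wx": 0,"wy": 0,"wz": 1,"tx": 0,"ty": 0,"tz": -0.1,"grip": 1},{"wx": 0,"wy": 0,"wz": 0.7,"tx": 0,"ty": 0,"tz": 0,"grip": 1},{"wx": 0,"wy": 0,"wz": 0,"tx": 0,"ty": 0,"tz": 0,"grip": 1},{"wx": 0,"wy": 0,"wz": 0,"tx": 0,"ty": 0,"tz": 0,"grip": 1}])

```text
time_s: 13.95
tool_pos: [0.4834, -0.3064, 0.142]
orientation: [[0.992, -0.126, -0.001], [-0.126, -0.992, 0.0], [-0.001, -0.0, -1.0]]
ft_force: [0.2, -0.2, 0.9]
width: 0.0851
gripper_force: 0.0
```

```bash
python3 -c "
from look import *
st();look('wrist',[('pick_tip',.014),('pick_grip',.045),('pick',.014)],'w5.png')
look('scene',[('pick_tip',.014),('pick_grip',.045),('bin',0)])
look('side',[('pick_tip',.014),('pick_grip',.045),('bin',0)])"
```

```text
13.95 [ 0.4834 -0.3064  0.142 ] [[0.992, -0.126, -0.001], [-0.126, -0.992, 0.0], [-0.001, -0.0, -1.0]] 0.0851 [ 0.2 -0.2  0.9] 0.0
pick_tip [(0.68, [278.0, 120.0], [0.5553, -0.3142])]
pick_grip [(0.61, [279.7, 215.3], [0.4809, -0.3063])]
pick [(0.95, [282.5, 204.2], [0.4811, -0.3088])]
pick_tip [(0.63, [347.2, 195.7], [0.5455, -0.3018])]
pick_grip [(0.7, [209.1, 259.2], [0.648, 0.1015]), (0.49, [370.9, 195.3], [0.4817, -0.3121])]
bin [(0.97, [348.3, 255.0], [0.4307, -0.1429])]
pick_tip [(0.63, [270.0, 163.4], [0.5574, -0.3161])]
pick_grip [(0.49, [295.5, 153.4], [0.4771, -0.3064]), (0.15, [324.6, 241.2], [0.4956, 0.0318])]
bin [(0.89, [327.3, 199.6], [0.4278, -0.1363]), (0.19, [277.6, 278.6], [0.6321, 0.08])]
```

View pics/w5.png

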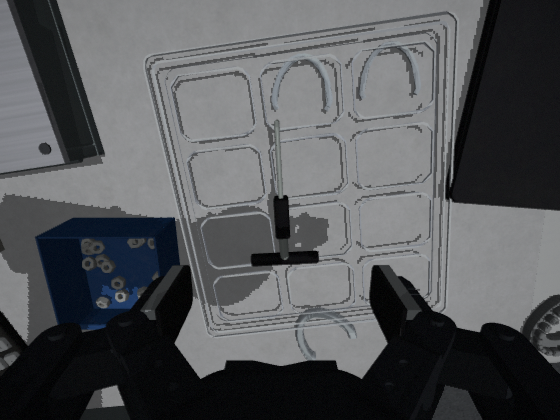

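Request:
arm_command(grip_force=100, series=[{"wx": 0,"wy": 0,"wz": 0.31,"tx": -0.011,"ty": -0.004,"tz": -0.13,"grip": 1},{"wx": 0,"wy": 0,"wz": 0,"tx": 0,"ty": 0,"tz": -0.13,"grip": 1},{"wx": 0,"wy": 0,"wz": 0,"tx": 0,"ty": 0,"tz": -0.1,"grip": 1},{"wx": 0,"wy": 0,"wz": 0,"tx": 0,"ty": 0,"tz": 0,"grip": 1},{"wx": 0,"wy": 0,"wz": 0,"tx": 0,"ty": 0,"tz": 0,"grip": 1}])

```text
time_s: 15.05
tool_pos: [0.4802, -0.3084, 0.0348]
orientation: [[0.997, -0.081, -0.0], [-0.081, -0.997, -0.0], [-0.0, 0.0, -1.0]]
ft_force: [0.9, 0.1, 0.3]
width: 0.0851
gripper_force: 0.0
```

Request:
arm_command(grip_force=100, series=[{"wx": 0,"wy": 0,"wz": 0,"tx": 0,"ty": 0,"tz": -0.03,"grip": 0.3},{"wx": 0,"wy": 0,"wz": 0,"tx": 0,"ty": 0,"tz": 0,"grip": 0.3},{"wx": 0,"wy": 0,"wz": 0,"tx": 0,"ty": 0,"tz": 0,"grip": 0.3},{"wx": 0,"wy": 0,"wz": 0,"tx": 0,"ty": 0,"tz": 0,"grip": 0},{"wx": 0,"wy": 0,"wz": 0,"tx": 0,"ty": 0,"tz": 0,"grip": 0},{"wx": 0,"wy": 0,"wz": 0,"tx": 0,"ty": 0,"tz": 0,"grip": 0},{"wx": 0,"wy": 0,"wz": 0,"tx": 0,"ty": 0,"tz": 0,"grip": 0},{"wx": 0,"wy": 0,"wz": 0,"tx": 0,"ty": 0,"tz": 0,"grip": 0},{"wx": 0,"wy": 0,"wz": 0,"tx": 0,"ty": 0,"tz": 0.05,"grip": 0},{"wx": 0,"wy": 0,"wz": 0,"tx": 0,"ty": 0,"tz": 0.15,"grip": 0},{"wx": 0,"wy": 0,"wz": 0,"tx": 0,"ty": 0,"tz": 0.15,"grip": 0},{"wx": 0,"wy": 0,"wz": 0,"tx": 0,"ty": 0,"tz": 0.15,"grip": 0}])

```text
time_s: 16.25
tool_pos: [0.4792, -0.3078, 0.1763]
orientation: [[0.997, -0.081, -0.001], [-0.081, -0.997, 0.001], [-0.002, -0.001, -1.0]]
ft_force: [1.2, -0.6, -1.4]
width: 0.0105
gripper_force: 97.5
```

```bash
python3 -c "
from look import *
st();s=env.read_state();print(s['q']);z=s['tool_pos'][2]
look('wrist',[('pick_tip',z-.026+.014),('pick_grip',z+.019)],'w6.png')"
```

```text
16.25 [ 0.4792 -0.3078  0.1763] [[0.997, -0.081, -0.001], [-0.081, -0.997, 0.001], [-0.002, -0.001, -1.0]] 0.0105 [ 1.2 -0.6 -1.4] 97.5
[-2.86797220e-01  3.37551808e-01 -2.09920541e-01 -3.43738851e-04
 -1.02495098e+00  1.77642829e+00]
pick_tip [(0.97, [284.2, 120.4], [0.5525, -0.3167])]
pick_grip [(0.95, [279.7, 291.2], [0.4781, -0.3085])]
```

View pics/w6.png

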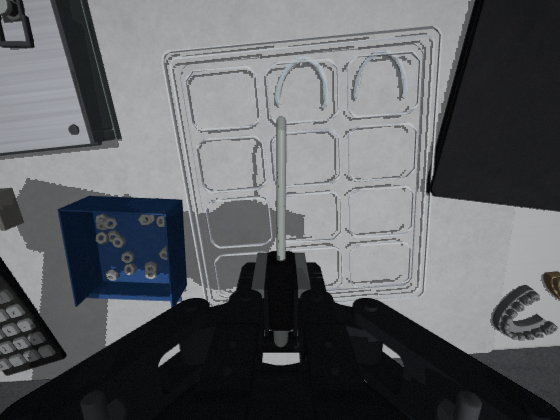

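Request:
arm_command(series=[{"wx": 0,"wy": 0,"wz": 0.1,"tx": 0.043,"ty": 0.103,"tz": 0,"grip": 0},{"wx": 0,"wy": 0,"wz": 0.1,"tx": 0.043,"ty": 0.103,"tz": 0,"grip": 0},{"wx": 0,"wy": 0,"wz": 0.1,"tx": 0.043,"ty": 0.103,"tz": 0,"grip": 0},{"wx": 0,"wy": 0,"wz": 0.1,"tx": 0.043,"ty": 0.103,"tz": -0.05,"grip": 0},{"wx": 0,"wy": 0,"wz": 0.1,"tx": 0.043,"ty": 0.103,"tz": -0.06,"grip": 0},{"wx": 0,"wy": 0,"wz": 0.1,"tx": 0.043,"ty": 0.103,"tz": -0.11,"grip": 0},{"wx": 0,"wy": 0,"wz": 0,"tx": 0,"ty": 0,"tz": 0,"grip": 0},{"wx": 0,"wy": 0,"wz": 0,"tx": 0,"ty": 0,"tz": 0,"grip": 0},{"wx": 0,"wy": 0,"wz": 0,"tx": 0,"ty": 0,"tz": 0,"grip": 0}])

```text
time_s: 17.3
tool_pos: [0.557, -0.1232, 0.1092]
orientation: [[1.0, 0.002, -0.001], [0.002, -1.0, -0.0], [-0.001, 0.0, -1.0]]
ft_force: [0.1, -0.5, -1.0]
width: 0.0102
gripper_force: 97.7
```

```bash
python3 -c "
from look import *
st();s=env.read_state();z=s['tool_pos'][2]
c=look('wrist',[('pick_tip',z-.012),('stud_1',.062),('clip_1',.062),('cover_handle',.088)],'w7.png')
R=np.array(s['orientation']);print('tip exp',s['tool_pos']+R@[.075,0,.012],proj(c,s['tool_pos']+R@[.075,0,.012]))
b=cv2.imread('pics/w7.png')[20:320,60:460];cv2.imwrite('pics/w7b.png',cv2.resize(b,None,fx=2,fy=2,interpolation=cv2.INTER_CUBIC))"
```

```text
17.3 [ 0.557  -0.1232  0.1092] [[1.0, 0.002, -0.001], [0.002, -1.0, -0.0], [-0.001, 0.0, -1.0]] 0.0102 [ 0.1 -0.5 -1. ] 97.7
pick_tip [(0.7, [281.2, 124.0], [0.6291, -0.1245]), (0.42, [41.5, 284.7], [0.5404, 0.0124]), (0.34, [180.9, 94.9], [0.6422, -0.077])]
stud_1 [(0.86, [283.2, 90.9], [0.6466, -0.1256]), (0.65, [177.0, 95.2], [0.6441, -0.0639]), (0.57, [38.6, 283.5], [0.5201, 0.0454])]
clip_1 [(0.73, [180.7, 96.6], [0.6433, -0.066]), (0.71, [279.1, 98.1], [0.6426, -0.1233])]
cover_handle [(0.58, [57.3, 155.1], [0.6127, -0.0058])]
tip exp [ 0.63200781 -0.12306509  0.09720556] [278.32786942 117.63646881]
```

View pics/w7b.png

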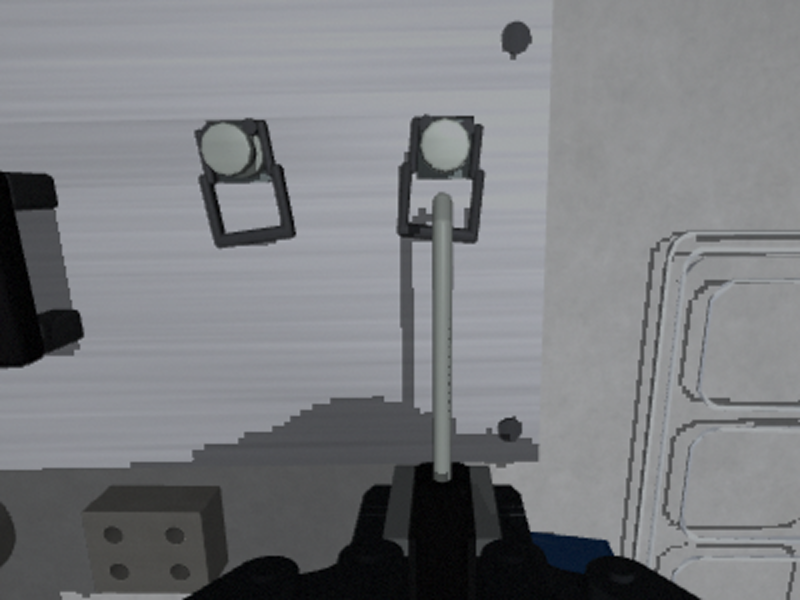

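```bash
python3 -c "
from look import *
c=cam('wrist');z=env.read_state()['tool_pos'][2];print(env.read_state()['tool_pos'])
for n,p,h in [('stud1',(445,145),.074),('bar1',(438,234),.067),('bar1L',(402,235),.067),('bar1R',(475,237),.067),('stud2',(227,149),.074),('bar2',(254,238),.067),('shank end top',(443,195),z-.012+.035),('shank mid',(442,330),z-.012+.035)]:
  q=(60+p[0]/2,20+p[1]/2); print(n,np.round(atz(c,q,h)[:2],4))"
```

```text
[ 0.55726103 -0.12330868  0.11016595]
stud1 [ 0.6453 -0.1254]
bar1 [ 0.6212 -0.1235]
bar1L [ 0.6209 -0.1128]
bar1R [ 0.6203 -0.1344]
stud2 [ 0.6442 -0.0658]
bar2 [ 0.62   -0.0689]
shank end top [ 0.6325 -0.1248]
shank mid [ 0.6068 -0.1246]
```

Request:
arm_command(series=[{"wx": 0,"wy": 0,"wz": -0.3,"tx": 0,"ty": 0,"tz": -0.06,"grip": 0},{"wx": 0,"wy": 0,"wz": 0,"tx": 0,"ty": 0.006,"tz": -0.04,"grip": 0},{"wx": 0,"wy": 0,"wz": 0,"tx": 0,"ty": 0,"tz": 0,"grip": 0},{"wx": 0,"wy": 0,"wz": 0,"tx": 0,"ty": 0,"tz": 0,"grip": 0},{"wx": 0,"wy": 0,"wz": 0,"tx": 0,"ty": 0,"tz": 0,"grip": 0}])

```text
time_s: 18.1
tool_pos: [0.5577, -0.1209, 0.0801]
orientation: [[0.999, -0.039, 0.001], [-0.039, -0.999, -0.0], [0.001, 0.0, -1.0]]
ft_force: [0.1, 0.1, -0.5]
width: 0.0103
gripper_force: 97.7
```

```bash
python3 -c "
from look import *
st();c=cam('wrist','w8.png')
b=cv2.imread('pics/w8.png')[20:200,180:380];cv2.imwrite('pics/w8b.png',cv2.resize(b,None,fx=3,fy=3,interpolation=cv2.INTER_CUBIC))"
```

```text
18.1 [ 0.5577 -0.1209  0.0801] [[0.999, -0.039, 0.001], [-0.039, -0.999, -0.0], [0.001, 0.0, -1.0]] 0.0103 [ 0.1  0.1 -0.5] 97.7
```

View pics/w8b.png

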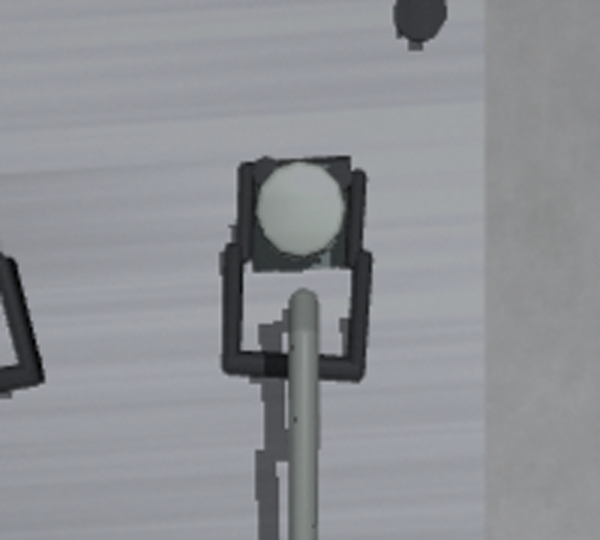

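The pin end sits mid-window of clip 1 (crop (303,310)).

Request:
arm_command(series=[{"wx": 0,"wy": 0,"wz": 0,"tx": 0,"ty": 0,"tz": -0.005,"grip": 0},{"wx": 0,"wy": 0,"wz": 0,"tx": 0,"ty": 0,"tz": -0.005,"grip": 0},{"wx": 0,"wy": 0,"wz": 0,"tx": 0,"ty": 0,"tz": -0.003,"grip": 0},{"wx": 0,"wy": 0,"wz": 0,"tx": 0,"ty": 0,"tz": 0,"grip": 0},{"wx": 0,"wy": 0,"wz": 0,"tx": 0,"ty": 0,"tz": 0,"grip": 0}])

```text
time_s: 18.65
tool_pos: [0.5572, -0.1209, 0.0756]
orientation: [[0.999, -0.039, -0.0], [-0.039, -0.999, 0.0], [-0.0, 0.0, -1.0]]
ft_force: [0.5, 0.1, -0.9]
width: 0.0106
gripper_force: 97.7
```

Request:
arm_command(series=[{"wx": 0,"wy": 0,"wz": 0,"tx": 0,"ty": 0,"tz": -0.003,"grip": 0},{"wx": 0,"wy": 0,"wz": 0,"tx": 0,"ty": 0,"tz": 0,"grip": 0},{"wx": 0,"wy": 0,"wz": 0,"tx": 0,"ty": 0,"tz": 0,"grip": 0}])

```text
time_s: 18.95
tool_pos: [0.5572, -0.1209, 0.0747]
orientation: [[0.999, -0.039, -0.0], [-0.039, -0.999, 0.0], [-0.0, 0.0, -1.0]]
ft_force: [-0.8, -0.4, -1.3]
width: 0.0101
gripper_force: 97.7
```

Request:
arm_command(series=[{"wx": 0,"wy": 0,"wz": 0,"tx": -0.01,"ty": 0,"tz": 0,"grip": 0},{"wx": 0,"wy": 0,"wz": 0,"tx": -0.01,"ty": 0.001,"tz": 0,"grip": 0},{"wx": 0,"wy": 0,"wz": 0,"tx": -0.01,"ty": 0.001,"tz": 0,"grip": 0},{"wx": 0,"wy": 0,"wz": 0,"tx": 0,"ty": 0,"tz": 0,"grip": 0}])

```text
time_s: 19.35
tool_pos: [0.5491, -0.1202, 0.0753]
orientation: [[0.999, -0.039, 0.003], [-0.039, -0.999, -0.0], [0.003, -0.0, -1.0]]
ft_force: [2.0, 0.3, -0.3]
width: 0.0103
gripper_force: 97.7
```

Request:
arm_command(series=[{"wx": 0,"wy": 0,"wz": 0,"tx": -0.01,"ty": 0.001,"tz": 0,"grip": 0},{"wx": 0,"wy": 0,"wz": 0,"tx": -0.01,"ty": 0.001,"tz": 0,"grip": 0},{"wx": 0,"wy": 0,"wz": 0,"tx": 0,"ty": 0,"tz": 0,"grip": 0}])

```text
time_s: 19.65
tool_pos: [0.5427, -0.1196, 0.0753]
orientation: [[0.999, -0.039, 0.001], [-0.039, -0.999, 0.0], [0.001, -0.0, -1.0]]
ft_force: [0.5, 0.1, -0.5]
width: 0.0104
gripper_force: 97.7
```

Request:
arm_command(series=[{"wx": 0,"wy": 0,"wz": 0,"tx": -0.01,"ty": 0.001,"tz": 0,"grip": 0},{"wx": 0,"wy": 0,"wz": 0,"tx": -0.01,"ty": 0.001,"tz": 0,"grip": 0},{"wx": 0,"wy": 0,"wz": 0,"tx": 0,"ty": 0,"tz": 0,"grip": 0},{"wx": 0,"wy": 0,"wz": 0,"tx": 0,"ty": 0,"tz": 0,"grip": 0}])

```text
time_s: 20.05
tool_pos: [0.5353, -0.1191, 0.0745]
orientation: [[0.999, -0.039, -0.002], [-0.039, -0.999, -0.0], [-0.002, 0.0, -1.0]]
ft_force: [0.0, -0.1, 0.4]
width: 0.01
gripper_force: 97.8
```

```bash
python3 -c "
from look import *
st();c=cam('wrist','w9.png')
b=cv2.imread('pics/w9.png')[20:220,160:380];cv2.imwrite('pics/w9b.png',cv2.resize(b,None,fx=2.5,fy=2.5,interpolation=cv2.INTER_CUBIC))"
```

```text
20.05 [ 0.5353 -0.1191  0.0745] [[0.999, -0.039, -0.002], [-0.039, -0.999, -0.0], [-0.002, 0.0, -1.0]] 0.01 [ 0.  -0.1  0.4] 97.8
```

View pics/w9b.png

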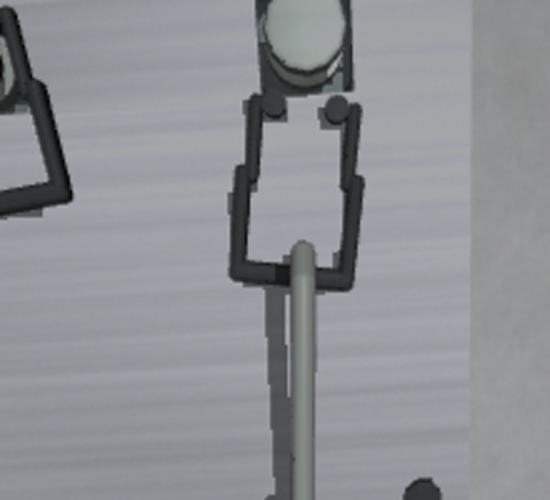

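Clip 1 is out: its arms lie clear below the stud head (crop (300,100) vs head ending at row 88). Next clip 2.

Request:
arm_command(series=[{"wx": 0,"wy": 0,"wz": 0,"tx": 0.005,"ty": 0,"tz": 0.05,"grip": 0},{"wx": 0,"wy": 0,"wz": 0,"tx": 0,"ty": 0,"tz": 0.05,"grip": 0},{"wx": 0,"wy": 0,"wz": 0.4,"tx": 0.033,"ty": 0.08,"tz": 0,"grip": 0},{"wx": 0,"wy": 0,"wz": 0.38,"tx": 0.033,"ty": 0.08,"tz": 0,"grip": 0},{"wx": 0,"wy": 0,"wz": 0,"tx": 0,"ty": 0,"tz": 0,"grip": 0},{"wx": 0,"wy": 0,"wz": 0,"tx": 0,"ty": 0,"tz": 0,"grip": 0},{"wx": 0,"wy": 0,"wz": 0,"tx": 0,"ty": 0,"tz": 0,"grip": 0}])

```text
time_s: 20.8
tool_pos: [0.5569, -0.0715, 0.1043]
orientation: [[0.998, 0.069, -0.001], [0.069, -0.998, -0.0], [-0.001, 0.0, -1.0]]
ft_force: [0.1, -0.3, -1.2]
width: 0.0103
gripper_force: 97.8
```

```bash
cat > clipv.py <<'E'
from look import *
def clipv(save,exp):
    """dark-pixel centroids near a clip: stud head & cross bar, in world; exp=expected stud xy"""
    st();s=env.read_state();c=look('wrist',[('stud_1',.062),('clip_1',.062)],save)
    R=np.array(s['orientation']);t=s['tool_pos']+R@[.075,0,.012];print('tip kin',np.round(t,4),'px',np.round(proj(c,t),1),'shank-end px',np.round(proj(c,t+np.array([0,0,.035])),1))
    p=proj(c,[exp[0],exp[1],.067]).astype(int);print('centre px',p)
    g=cv2.cvtColor(c['pixels'],cv2.COLOR_RGB2GRAY);x0,x1,y0,y1=p[0]-26,p[0]+27,max(p[1]-14,0),p[1]+50
    for r in range(y0,y1,2): print('%3d '%r+''.join('#' if v<60 else('+' if v<95 else '.') for v in g[r,x0:x1]))
    print('x0',x0)
    return c
E
python3 -c "
from clipv import *
c=clipv('w10.png',(.6442,-.0658))"
```

```text
20.8 [ 0.5569 -0.0715  0.1043] [[0.998, 0.069, -0.001], [0.069, -0.998, -0.0], [-0.001, 0.0, -1.0]] 0.0103 [ 0.1 -0.3 -1.2] 97.8
stud_1 [(0.89, [385.1, 96.1], [0.6471, -0.1257]), (0.82, [280.3, 93.9], [0.6442, -0.0664]), (0.67, [64.3, 81.8], [0.6423, 0.0544])]
clip_1 [(0.93, [282.5, 97.6], [0.6424, -0.0678]), (0.64, [377.9, 132.2], [0.6272, -0.1249])]
tip kin [ 0.6317 -0.0664  0.0922] px [278.3 117.5] shank-end px [277.6 118.3]
centre px [279  93]
 79 ...........+#+########++++++####+++++++++............
 81 ..........++++++++..............++++++####+..........
 83 ......+###++++++..................++++#####..........
 85 ......+####+++.....................++######..........
 87 ......+#####++.......................+#####..........
 89 ......+######........................+#####..........
 91 ......+#####+........................+###+#+.........
 93 ......+##+##..........................#####..........
 95 ......+##+###........................+###+#..........
 97 ......+##+###........................+#####+.........
 99 ......+#######......................+######+.........
101 ......
[... 514 characters left out ...]
9 .....+#####...............................+#####.....
121 .....+#####............+..................+#####.....
123 .....+#####+...........+..................+#####.....
125 .....+#####+...++++++..+..................+#####.....
127 ......###+##...++++++..+...................###+#+....
129 .......##+##+++++++++..+........+.........+###+#+....
131 .......#####+++++......+..................+#####+....
133 .......+####+++++........................++#####+....
135 .......+#####+.+++++++#+.........###############+....
137 .......+############+#++.........++++++++++++#+#+....
139 .......+########+######+.........+##############+....
141 .......+###############+.........+###................
x0 253
```

Request:
arm_command(series=[{"wx": 0,"wy": 0,"wz": 0,"tx": 0,"ty": 0,"tz": -0.05,"grip": 0},{"wx": 0,"wy": 0,"wz": 0,"tx": 0,"ty": 0,"tz": -0.035,"grip": 0},{"wx": 0,"wy": 0,"wz": 0,"tx": 0,"ty": 0,"tz": -0.013,"grip": 0},{"wx": 0,"wy": 0,"wz": 0,"tx": 0,"ty": 0,"tz": 0,"grip": 0},{"wx": 0,"wy": 0,"wz": 0,"tx": 0,"ty": 0,"tz": 0,"grip": 0},{"wx": 0,"wy": 0,"wz": 0,"tx": 0,"ty": 0,"tz": 0,"grip": 0}])

```text
time_s: 21.55
tool_pos: [0.5579, -0.071, 0.0757]
orientation: [[0.998, 0.07, 0.001], [0.07, -0.998, 0.0], [0.001, -0.0, -1.0]]
ft_force: [0.2, 0.3, -0.9]
width: 0.0103
gripper_force: 97.9
```

Request:
arm_command(series=[{"wx": 0,"wy": 0,"wz": 0,"tx": -0.01,"ty": -0.0013,"tz": 0,"grip": 0},{"wx": 0,"wy": 0,"wz": 0,"tx": -0.01,"ty": -0.0013,"tz": 0,"grip": 0},{"wx": 0,"wy": 0,"wz": 0,"tx": -0.01,"ty": -0.0013,"tz": 0,"grip": 0},{"wx": 0,"wy": 0,"wz": 0,"tx": -0.01,"ty": -0.0013,"tz": 0,"grip": 0},{"wx": 0,"wy": 0,"wz": 0,"tx": -0.01,"ty": -0.0013,"tz": 0,"grip": 0},{"wx": 0,"wy": 0,"wz": 0,"tx": -0.01,"ty": -0.0013,"tz": 0,"grip": 0},{"wx": 0,"wy": 0,"wz": 0,"tx": -0.01,"ty": -0.0013,"tz": 0,"grip": 0},{"wx": 0,"wy": 0,"wz": 0,"tx": -0.005,"ty": -0.0007,"tz": 0,"grip": 0},{"wx": 0,"wy": 0,"wz": 0,"tx": 0,"ty": 0,"tz": 0,"grip": 0},{"wx": 0,"wy": 0,"wz": 0,"tx": 0,"ty": 0,"tz": 0,"grip": 0}])

```text
time_s: 22.55
tool_pos: [0.5345, -0.0742, 0.0751]
orientation: [[0.998, 0.069, -0.001], [0.069, -0.998, -0.0], [-0.001, 0.0, -1.0]]
ft_force: [0.4, -0.3, -0.7]
width: 0.0104
gripper_force: 97.8
```

```bash
python3 -c "
from clipv import *
c=clipv('w11.png',(.6442,-.0658))"
```

```text
22.55 [ 0.5345 -0.0742  0.0751] [[0.998, 0.069, -0.001], [0.069, -0.998, -0.0], [-0.001, 0.0, -1.0]] 0.0104 [ 0.4 -0.3 -0.7] 97.8
stud_1 [(0.86, [409.9, 41.4], [0.6464, -0.1263]), (0.68, [276.6, 35.6], [0.6445, -0.0658])]
clip_1 [(0.8, [399.3, 85.8], [0.6275, -0.125]), (0.63, [280.6, 81.3], [0.6256, -0.0689]), (0.47, [155.0, 100.3], [0.6131, -0.0096])]
tip kin [ 0.6093 -0.069   0.063 ] px [278.4 117.5] shank-end px [277.7 118.3]
centre px [276  33]
 19 .......+###+.........................+#######........
 21 .......+#++............................+#####........
 23 .......+##..............................++#++........
 25 .......+#+................................+++........
 27 .......+#..................................+.........
 29 .......++..................................+.........
 31 .......+#.................................++.........
 33 .......+#.................................++.........
 35 .......+++..............................+.+#.........
 37 .......++#................................+#.........
 39 ......+#+++...............................++.........
 41 .....
[... 515 characters left out ...]
9 .............+++....................+++++++..........
 61 ...........+++++++.................+++++++++###+#....
 63 .....+####+++++++++...............++++++++++###+#+...
 65 .....+#++#+++++++++#...............#+++++++####+#+...
 67 .....##++##+++++++#+...............+##+++##+###+#+...
 69 .....##++#########.........................+###+##...
 71 .....###+##++++++..........................+###+##...
 73 .....+##+##................................+###++#...
 75 .....+##+##+...............................+###+##...
 77 .....+##+##+...............................+###++#...
 79 .....+##++#+..............................+++##++#...
 81 ......+#++#+..............................++###++#+..
x0 250
```

Clip 2 free as well (19 mm ahead of its stud). Next clip 4, over the handle.

Request:
arm_command(series=[{"wx": 0,"wy": 0,"wz": 0,"tx": 0.005,"ty": 0,"tz": 0.06,"grip": 0},{"wx": 0,"wy": 0,"wz": 0,"tx": 0,"ty": 0,"tz": 0.15,"grip": 0},{"wx": 0,"wy": 0,"wz": 0,"tx": 0.01,"ty": 0.12,"tz": 0,"grip": 0},{"wx": 0,"wy": 0,"wz": 0,"tx": 0.01,"ty": 0.12,"tz": 0,"grip": 0},{"wx": 0,"wy": 0,"wz": 0,"tx": 0.01,"ty": 0.12,"tz": 0,"grip": 0},{"wx": 0,"wy": 0,"wz": 0,"tx": 0.015,"ty": 0.13,"tz": 0,"grip": 0},{"wx": 0,"wy": 0,"wz": 0,"tx": 0.012,"ty": 0.123,"tz": 0,"grip": 0},{"wx": 0,"wy": 0,"wz": 0,"tx": 0,"ty": 0,"tz": -0.11,"grip": 0},{"wx": 0,"wy": 0,"wz": 0,"tx": 0,"ty": 0,"tz": 0,"grip": 0},{"wx": 0,"wy": 0,"wz": 0,"tx": 0,"ty": 0,"tz": 0,"grip": 0},{"wx": 0,"wy": 0,"wz": 0,"tx": 0,"ty": 0,"tz": 0,"grip": 0}])

```text
time_s: 23.8
tool_pos: [0.5543, 0.1094, 0.1064]
orientation: [[0.998, 0.069, 0.001], [0.069, -0.998, 0.0], [0.001, -0.0, -1.0]]
ft_force: [0.6, 0.3, -1.0]
width: 0.0103
gripper_force: 97.9
```

```bash
python3 -c "
from clipv import *
c=clipv('w12.png',(.642,.115))"
```

```text
23.8 [0.5543 0.1094 0.1064] [[0.998, 0.069, 0.001], [0.069, -0.998, 0.0], [0.001, -0.0, -1.0]] 0.0103 [ 0.6  0.3 -1. ] 97.9
stud_1 [(0.87, [280.2, 95.7], [0.6409, 0.1145]), (0.66, [381.7, 102.7], [0.6412, 0.0559])]
clip_1 [(0.9, [280.8, 94.1], [0.6418, 0.1142]), (0.66, [389.7, 288.0], [0.5213, 0.0302])]
tip kin [0.6291 0.1145 0.0945] px [278.4 117.5] shank-end px [277.7 118. ]
centre px [279  93]
 79 .....................................................
 81 .............#############++++++++.+++...............
 83 ............++#+#++#++.........+++#+++++####.........
 85 ........+######++++................+++++####+........
 87 ........+#######+...................+++#####+........
 89 ........+######+......................######+........
 91 ........+######.......................+#####+........
 93 ........+#####+........................+####+........
 95 ........+#####.........................+####+........
 97 ........+#####+........................+####+........
 99 ........+######.......................+######........
101 .........######+......................+######........
103 
[... 462 characters left out ...]
9 .......#####............+..................+####+....
121 .......+####+...........+.......+..........+####+....
123 .......+####+...........+.......+...........####+....
125 .......######.....+++++++.......+..........+#####....
127 ......+######++++++++++++.......+..........+#####....
129 ......+######++++++++++++.......+..........+#####....
131 .......######+++++++...+.......+...........+#####....
133 .......+#####++++++....++.+................+#####....
135 ........+#####++.......+..+......+.........+#####....
137 ........+##############+.........################....
139 ........+##############+.........+###############....
141 ........+##############++........+###############....
x0 253
```

Request:
arm_command(series=[{"wx": 0,"wy": 0,"wz": 0,"tx": 0,"ty": 0,"tz": -0.05,"grip": 0},{"wx": 0,"wy": 0,"wz": 0,"tx": 0,"ty": 0,"tz": -0.038,"grip": 0},{"wx": 0,"wy": 0,"wz": 0,"tx": 0,"ty": 0,"tz": -0.013,"grip": 0},{"wx": 0,"wy": 0,"wz": 0,"tx": 0,"ty": 0,"tz": 0,"grip": 0},{"wx": 0,"wy": 0,"wz": 0,"tx": 0,"ty": 0,"tz": 0,"grip": 0},{"wx": 0,"wy": 0,"wz": 0,"tx": 0,"ty": 0,"tz": 0,"grip": 0}])

```text
time_s: 24.55
tool_pos: [0.554, 0.11, 0.0755]
orientation: [[0.998, 0.07, 0.001], [0.07, -0.998, 0.0], [0.001, -0.0, -1.0]]
ft_force: [-0.6, 0.2, -1.1]
width: 0.0104
gripper_force: 98.0
```

Request:
arm_command(series=[{"wx": 0,"wy": 0,"wz": 0,"tx": -0.01,"ty": -0.001,"tz": 0,"grip": 0},{"wx": 0,"wy": 0,"wz": 0,"tx": -0.01,"ty": -0.001,"tz": 0,"grip": 0},{"wx": 0,"wy": 0,"wz": 0,"tx": -0.01,"ty": -0.001,"tz": 0,"grip": 0},{"wx": 0,"wy": 0,"wz": 0,"tx": -0.01,"ty": -0.001,"tz": 0,"grip": 0},{"wx": 0,"wy": 0,"wz": 0,"tx": -0.01,"ty": -0.001,"tz": 0,"grip": 0},{"wx": 0,"wy": 0,"wz": 0,"tx": -0.01,"ty": -0.001,"tz": 0,"grip": 0},{"wx": 0,"wy": 0,"wz": 0,"tx": -0.01,"ty": -0.001,"tz": 0,"grip": 0},{"wx": 0,"wy": 0,"wz": 0,"tx": -0.005,"ty": 0,"tz": 0,"grip": 0},{"wx": 0,"wy": 0,"wz": 0,"tx": 0,"ty": 0,"tz": 0,"grip": 0},{"wx": 0,"wy": 0,"wz": 0,"tx": 0,"ty": 0,"tz": 0,"grip": 0}])

```text
time_s: 25.55
tool_pos: [0.5307, 0.1076, 0.0749]
orientation: [[0.998, 0.07, -0.001], [0.07, -0.998, -0.0], [-0.001, 0.0, -1.0]]
ft_force: [0.4, -0.2, -0.3]
width: 0.0103
gripper_force: 97.9
```

```bash
python3 -c "
from look import *
st();look('wrist',[('stud_1',.062),('clip_1',.062),('cover_handle',.088)],'w13.png')
look('scene',[('bin',0)])"
```

```text
25.55 [0.5307 0.1076 0.0749] [[0.998, 0.07, -0.001], [0.07, -0.998, -0.0], [-0.001, 0.0, -1.0]] 0.0103 [ 0.4 -0.2 -0.3] 97.9
stud_1 [(0.9, [410.2, 43.9], [0.6416, 0.0553]), (0.65, [279.3, 34.4], [0.6413, 0.1148])]
clip_1 [(0.82, [282.0, 74.7], [0.6247, 0.1124])]
cover_handle []
bin [(0.98, [346.8, 255.7], [0.4322, -0.1388])]
```

Request:
arm_command(series=[{"wx": 0,"wy": 0,"wz": 0,"tx": 0.005,"ty": 0,"tz": 0.06,"grip": 0},{"wx": 0,"wy": 0,"wz": 0,"tx": 0,"ty": 0,"tz": 0.15,"grip": 0},{"wx": 0,"wy": 0,"wz": 0,"tx": -0.018,"ty": -0.13,"tz": 0,"grip": 0},{"wx": 0,"wy": 0,"wz": -0.1,"tx": -0.018,"ty": -0.14,"tz": 0,"grip": 0},{"wx": 0,"wy": 0,"wz": -0.1,"tx": -0.018,"ty": -0.14,"tz": 0,"grip": 0},{"wx": 0,"wy": 0,"wz": -0.1,"tx": -0.018,"ty": -0.14,"tz": 0,"grip": 0},{"wx": 0,"wy": 0,"wz": -0.1,"tx": -0.018,"ty": -0.14,"tz": 0,"grip": 0},{"wx": 0,"wy": 0,"wz": -0.1,"tx": -0.018,"ty": -0.14,"tz": 0,"grip": 0},{"wx": 0,"wy": 0,"wz": -0.1,"tx": -0.018,"ty": -0.14,"tz": 0,"grip": 0},{"wx": 0,"wy": 0,"wz": -0.1,"tx": -0.018,"ty": -0.14,"tz": 0,"grip": 0},{"wx": 0,"wy": 0,"wz": -0.1,"tx": -0.018,"ty": -0.14,"tz": 0,"grip": 0},{"wx": 0,"wy": 0,"wz": -0.1,"tx": -0.01,"ty": -0.13,"tz": 0,"grip": 0}])

```text
time_s: 27.05
tool_pos: [0.4803, -0.3081, 0.138]
orientation: [[0.998, -0.057, -0.0], [-0.057, -0.998, 0.0], [-0.0, -0.0, -1.0]]
ft_force: [1.0, 0.8, -0.8]
width: 0.01
gripper_force: 97.9
```

Request:
arm_command(series=[{"wx": 0,"wy": 0,"wz": 0,"tx": 0,"ty": 0,"tz": -0.1,"grip": 0},{"wx": 0,"wy": 0,"wz": 0,"tx": 0,"ty": 0,"tz": -0.1,"grip": 0},{"wx": 0,"wy": 0,"wz": 0,"tx": 0,"ty": 0,"tz": -0.1,"grip": 0},{"wx": 0,"wy": 0,"wz": 0,"tx": 0,"ty": 0,"tz": 0,"grip": 0},{"wx": 0,"wy": 0,"wz": 0,"tx": 0,"ty": 0,"tz": 0,"grip": 0},{"wx": 0,"wy": 0,"wz": 0,"tx": 0,"ty": 0,"tz": 0,"grip": 0}])

```text
time_s: 27.65
tool_pos: [0.4824, -0.3067, 0.0498]
orientation: [[0.998, -0.055, 0.003], [-0.055, -0.998, -0.001], [0.003, 0.001, -1.0]]
ft_force: [0.3, -0.2, 0.0]
width: 0.0099
gripper_force: 97.9
```

```bash
python3 -c "
from look import *
st();z=env.read_state()['tool_pos'][2];look('wrist',[('pick_tip',z-.012),('tool_tray',0),('bin',0)],'w14.png')
look('scene',[('bin',0)])"
```

```text
27.65 [ 0.4824 -0.3067  0.0498] [[0.998, -0.055, 0.003], [-0.055, -0.998, -0.001], [0.003, 0.001, -1.0]] 0.0099 [ 0.3 -0.2  0. ] 97.9
pick_tip [(0.72, [282.3, 118.7], [0.5568, -0.3127])]
tool_tray [(0.86, [326.0, 235.7], [0.4793, -0.3383])]
bin [(0.96, [62.1, 310.1], [0.4317, -0.145])]
bin [(0.6, [349.2, 254.7], [0.4296, -0.145])]
```

Request:
arm_command(series=[{"wx": 0,"wy": 0,"wz": 0,"tx": 0,"ty": 0,"tz": -0.05,"grip": 0},{"wx": 0,"wy": 0,"wz": 0,"tx": 0,"ty": 0,"tz": -0.018,"grip": 0},{"wx": 0,"wy": 0,"wz": 0,"tx": 0,"ty": 0,"tz": 0,"grip": 0},{"wx": 0,"wy": 0,"wz": 0,"tx": 0,"ty": 0,"tz": 0,"grip": 0},{"wx": 0,"wy": 0,"wz": 0,"tx": 0,"ty": 0,"tz": 0,"grip": 0}])

```text
time_s: 28.45
tool_pos: [0.4813, -0.3064, 0.0281]
orientation: [[0.998, -0.056, 0.001], [-0.056, -0.998, -0.0], [0.001, 0.0, -1.0]]
ft_force: [-0.0, 0.1, -0.6]
width: 0.0102
gripper_force: 98.1
```

Request:
arm_command(series=[{"wx": 0,"wy": 0,"wz": 0,"tx": 0,"ty": 0,"tz": -0.006,"grip": 0},{"wx": 0,"wy": 0,"wz": 0,"tx": 0,"ty": 0,"tz": 0,"grip": 0},{"wx": 0,"wy": 0,"wz": 0,"tx": 0,"ty": 0,"tz": 0,"grip": 0}])

```text
time_s: 28.75
tool_pos: [0.4815, -0.3064, 0.0263]
orientation: [[0.998, -0.056, 0.001], [-0.056, -0.998, -0.0], [0.001, 0.0, -1.0]]
ft_force: [-0.1, 0.2, 1.8]
width: 0.0102
gripper_force: 98.4
```

Request:
arm_command(grip_force=40, series=[{"wx": 0,"wy": 0,"wz": 0,"tx": 0,"ty": 0,"tz": 0,"grip": 0.5},{"wx": 0,"wy": 0,"wz": 0,"tx": 0,"ty": 0,"tz": 0,"grip": 0.5},{"wx": 0,"wy": 0,"wz": 0,"tx": 0,"ty": 0,"tz": 0,"grip": 0.5},{"wx": 0,"wy": 0,"wz": 0,"tx": 0,"ty": 0,"tz": 0.1,"grip": 0.5},{"wx": 0,"wy": 0,"wz": 0,"tx": 0,"ty": 0,"tz": 0.15,"grip": 0.5},{"wx": 0,"wy": 0,"wz": 0,"tx": 0,"ty": 0,"tz": 0.15,"grip": 0.5},{"wx": 0,"wy": 0,"wz": 0,"tx": 0.089,"ty": 0.123,"tz": 0,"grip": 0.5},{"wx": 0,"wy": 0,"wz": 0,"tx": 0.089,"ty": 0.123,"tz": 0,"grip": 0.5},{"wx": 0,"wy": 0,"wz": 0,"tx": 0.089,"ty": 0.123,"tz": 0,"grip": 0.5},{"wx": 0,"wy": 0,"wz": -0.1,"tx": 0.089,"ty": 0.123,"tz": 0,"grip": 0.5},{"wx": 0,"wy": 0,"wz": 0,"tx": 0.089,"ty": 0.123,"tz": 0,"grip": 0.5},{"wx": 0,"wy": 0,"wz": 0,"tx": 0,"ty": 0,"tz": 0,"grip": 0.5}])

```text
time_s: 29.95
tool_pos: [0.6174, -0.1177, 0.1454]
orientation: [[0.998, -0.064, 0.001], [-0.064, -0.998, 0.0], [0.001, -0.0, -1.0]]
ft_force: [0.0, -0.0, 0.5]
width: 0.0423
gripper_force: 0.0
```

```bash
python3 -c "
from look import *
st();look('wrist',[('clip_1',.062),('stud_1',.062),('cover_handle',.088)],'w15.png')
look('scene',[('pick_grip',.045),('bin',0)]);look('side',[('pick_grip',.045),('pick_tip',.014),('bin',0)])"
```

```text
29.95 [ 0.6174 -0.1177  0.1454] [[0.998, -0.064, 0.001], [-0.064, -0.998, 0.0], [0.001, -0.0, -1.0]] 0.0423 [ 0.  -0.   0.5] 0.0
clip_1 [(0.79, [213.7, 212.1], [0.6254, -0.0673]), (0.56, [284.7, 203.0], [0.6291, -0.1226])]
stud_1 [(0.86, [209.4, 190.1], [0.6429, -0.0663]), (0.85, [54.6, 200.9], [0.6421, 0.0531])]
cover_handle [(0.94, [121.5, 248.7], [0.6103, -0.0048])]
pick_grip [(0.86, [377.7, 197.3], [0.4641, -0.3167])]
bin [(0.57, [351.0, 257.2], [0.4218, -0.1413])]
pick_grip []
pick_tip []
bin [(0.85, [327.2, 200.6], [0.4293, -0.1327]), (0.71, [335.5, 269.9], [0.4842, 0.0939]), (0.68, [279.9, 280.3], [0.6277, 0.0861])]
```

Request:
arm_command(series=[{"wx": 0,"wy": 0,"wz": -0.1,"tx": -0.008,"ty": -0.01,"tz": -0.13,"grip": 0.5},{"wx": 0,"wy": 0,"wz": 0,"tx": 0,"ty": 0,"tz": -0.1,"grip": 0.5},{"wx": 0,"wy": 0,"wz": 0,"tx": 0,"ty": 0,"tz": -0.04,"grip": 0.5},{"wx": 0,"wy": 0,"wz": 0,"tx": 0,"ty": 0,"tz": 0,"grip": 0.5},{"wx": 0,"wy": 0,"wz": 0,"tx": 0,"ty": 0,"tz": 0,"grip": 0.5},{"wx": 0,"wy": 0,"wz": 0,"tx": 0,"ty": 0,"tz": 0,"grip": 0.5}])

```text
time_s: 31.1
tool_pos: [0.6135, -0.1248, 0.0667]
orientation: [[0.997, -0.083, 0.004], [-0.083, -0.997, -0.0], [0.004, -0.0, -1.0]]
ft_force: [0.1, -0.0, 0.4]
width: 0.0427
gripper_force: 0.0
```

```bash
python3 -c "
from look import *
st();c=cam('wrist');s=env.read_state();R=np.array(s['orientation'])
p=proj(c,s['tool_pos']+R@[.0,0,0]);q=p.astype(int);print('tcp px',p, 'clip org px', proj(c,[.628,-.124,.067]))
g=cv2.cvtColor(c['pixels'],cv2.COLOR_RGB2GRAY)
for r in range(q[1]-100,q[1]+30,3): print('%3d '%r+''.join('#' if v<60 else('+' if v<95 else '.') for v in g[r,q[0]-110:q[0]+110:2]))"
```

```text
31.1 [ 0.6135 -0.1248  0.0667] [[0.997, -0.083, 0.004], [-0.083, -0.997, -0.0], [0.004, -0.0, -1.0]] 0.0427 [ 0.1 -0.   0.4] 0.0
tcp px [278.4874739  269.43236425] clip org px [274.56122186 243.8507967 ]
169 ..............................................................................................................
172 ..............................................................................................................
175 ..............................................................................................................
178 ..............................................................................................................
181 ..............................................................................................................
184 ..............................................................................................................
187 ..............................................................................................................
190 .......................................................................................
[... 3463 characters left out ...]
..........
283 +++++++++++++#######################+++++#######################+++++++++++++####################.............
286 +++++++++###########################++++++######################+++++++++++++#####################............
289 +###################################+++++++++++++++++++++++++++++++++++++++++######################...........
292 ####################################+++++++++++++++++++++++++++++++++++++++++######################+..........
295 ########################+++#########++++++++++++++++++++++++++++++++++++++++++#########++#############........
298 ###++++++################++#########++++++++++++++++++++++++++++++++++++++++++#########++###############......
```

Request:
arm_command(grip_force=40, series=[{"wx": 0,"wy": 0,"wz": 0,"tx": 0,"ty": 0.005,"tz": -0.01,"grip": 0.5},{"wx": 0,"wy": 0,"wz": 0,"tx": 0,"ty": 0,"tz": 0,"grip": 0.5},{"wx": 0,"wy": 0,"wz": 0,"tx": 0,"ty": 0,"tz": 0,"grip": 0.1},{"wx": 0,"wy": 0,"wz": 0,"tx": 0,"ty": 0,"tz": 0,"grip": 0.1},{"wx": 0,"wy": 0,"wz": 0,"tx": 0,"ty": 0,"tz": 0,"grip": 0.1},{"wx": 0,"wy": 0,"wz": 0,"tx": 0,"ty": 0,"tz": 0,"grip": 0.1}])

```text
time_s: 31.75
tool_pos: [0.6125, -0.1232, 0.0623]
orientation: [[0.996, -0.084, 0.001], [-0.084, -0.996, -0.0], [0.001, 0.0, -1.0]]
ft_force: [-1.2, 1.2, 3.3]
width: 0.0225
gripper_force: 40.8
```

Request:
arm_command(series=[{"wx": 0,"wy": 0,"wz": 0,"tx": 0,"ty": 0,"tz": 0.08,"grip": 0.1},{"wx": 0,"wy": 0,"wz": 0,"tx": 0,"ty": 0,"tz": 0.15,"grip": 0.1},{"wx": 0,"wy": 0,"wz": 0,"tx": -0.157,"ty": -0.019,"tz": 0,"grip": 0.1},{"wx": 0,"wy": 0,"wz": 0,"tx": -0.157,"ty": -0.019,"tz": 0,"grip": 0.1},{"wx": 0,"wy": 0,"wz": 0,"tx": -0.157,"ty": -0.019,"tz": 0,"grip": 0.1},{"wx": 0,"wy": 0,"wz": 0,"tx": -0.157,"ty": -0.019,"tz": 0,"grip": 0.1},{"wx": 0,"wy": 0,"wz": 0,"tx": 0,"ty": 0,"tz": -0.05,"grip": 0.1},{"wx": 0,"wy": 0,"wz": 0,"tx": 0,"ty": 0,"tz": 0,"grip": 0.1},{"wx": 0,"wy": 0,"wz": 0,"tx": 0,"ty": 0,"tz": 0,"grip": 0.1}])

```text
time_s: 32.65
tool_pos: [0.4245, -0.1461, 0.1161]
orientation: [[0.996, -0.084, 0.0], [-0.084, -0.996, -0.0], [0.0, 0.0, -1.0]]
ft_force: [0.1, -0.7, 0.0]
width: 0.0225
gripper_force: 39.3
```

```bash
python3 -c "
from look import *
st();c=cam('wrist','w16.png');print([(round(d['score'],2),np.round(d['centre'])) for d in find_in('wrist','clip_1')])
hsv=cv2.cvtColor(c['pixels'],cv2.COLOR_RGB2HSV);m=cv2.inRange(hsv,(100,110,30),(125,255,255))
n,l,s,ce=cv2.connectedComponentsWithStats(m)
for i in range(1,n):
  if s[i][4]>300: print(s[i],ce[i])
k=np.argwhere(m>0)[:,::-1]; 
look('scene',[('bin',0),('pick_grip',.045),('pick_tip',.014)]);look('side',[('bin',0),('pick_grip',.045),('pick_tip',.014)])
cv2.imwrite('pics/w16b.png',cv2.cvtColor(c['pixels'],cv2.COLOR_RGB2BGR))"
```

```text
32.65 [ 0.4245 -0.1461  0.1161] [[0.996, -0.084, 0.0], [-0.084, -0.996, -0.0], [0.0, 0.0, -1.0]] 0.0225 [ 0.1 -0.7  0. ] 39.3
[(0.9, array([281., 278.]))]
[  208   135   147   148 14858] [278.9734823 199.369296 ]
bin [(0.58, [350.8, 254.5], [0.427, -0.148]), (0.57, [225.0, 240.7], [0.6927, 0.0118])]
pick_grip [(0.49, [375.8, 196.4], [0.4697, -0.3165])]
pick_tip []
bin [(0.97, [327.6, 199.8], [0.4272, -0.1353]), (0.5, [274.3, 158.9], [0.5363, -0.3474])]
pick_grip [(0.73, [296.5, 151.3], [0.4715, -0.3149])]
pick_tip [(0.56, [272.3, 161.1], [0.548, -0.3244])]
```

View pics/w16b.png

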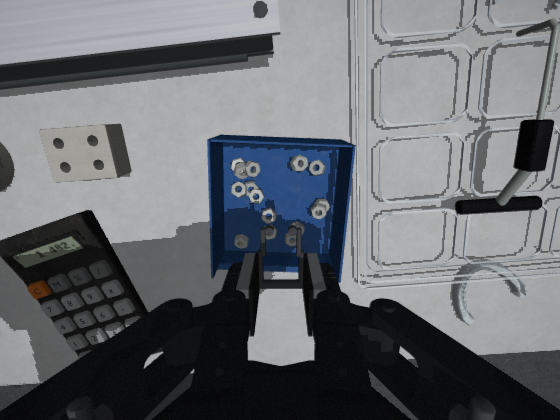

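Bin floor is centred below the held clip (bin rows 135-280, cols 208-355). Lower and release, then on to clip 2.

Request:
arm_command(series=[{"wx": 0,"wy": 0,"wz": 0,"tx": 0.02,"ty": 0,"tz": -0.13,"grip": 0.1},{"wx": 0,"wy": 0,"wz": 0,"tx": 0,"ty": 0,"tz": -0.13,"grip": 0.1},{"wx": 0,"wy": 0,"wz": 0,"tx": 0,"ty": 0,"tz": 0,"grip": 0.1},{"wx": 0,"wy": 0,"wz": 0,"tx": 0,"ty": 0,"tz": 0,"grip": 0.45},{"wx": 0,"wy": 0,"wz": 0,"tx": 0,"ty": 0,"tz": 0,"grip": 0.45},{"wx": 0,"wy": 0,"wz": 0,"tx": 0,"ty": 0,"tz": 0,"grip": 0.45},{"wx": 0,"wy": 0,"wz": 0,"tx": 0,"ty": 0,"tz": 0.13,"grip": 0.45},{"wx": 0,"wy": 0,"wz": 0,"tx": 0,"ty": 0,"tz": 0.15,"grip": 0.45},{"wx": 0,"wy": 0,"wz": 0,"tx": 0,"ty": 0,"tz": 0.1,"grip": 0.5},{"wx": 0,"wy": 0,"wz": 0.5,"tx": 0.15,"ty": 0.06,"tz": 0,"grip": 0.5},{"wx": 0,"wy": 0,"wz": 0.5,"tx": 0.15,"ty": 0.06,"tz": 0,"grip": 0.5},{"wx": 0,"wy": 0,"wz": 0.4,"tx": 0.15,"ty": 0.06,"tz": 0,"grip": 0.5}])

```text
time_s: 34.35
tool_pos: [0.5665, -0.0915, 0.1547]
orientation: [[0.994, 0.113, 0.005], [0.113, -0.994, 0.0], [0.005, 0.0, -1.0]]
ft_force: [0.3, -0.4, 0.1]
width: 0.0426
gripper_force: 0.0
```

```bash
python3 -c "
from look import *
st();look('side',[('bin',0),('clip_1',.01),('pick_grip',.045)]);look('scene',[('clip_1',.01)]);look('wrist',[('clip_1',.062)])"
```

```text
34.35 [ 0.5665 -0.0915  0.1547] [[0.994, 0.113, 0.005], [0.113, -0.994, 0.0], [0.005, 0.0, -1.0]] 0.0426 [ 0.3 -0.4  0.1] 0.0
bin [(0.77, [326.7, 199.7], [0.4296, -0.1364])]
clip_1 [(0.64, [269.3, 218.7], [0.6098, -0.1037]), (0.42, [282.6, 276.9], [0.6201, 0.0842]), (0.36, [320.4, 195.2], [0.4452, -0.1498]), (0.27, [297.3, 150.7], [0.4571, -0.3547])]
pick_grip [(0.61, [285.0, 276.2], [0.6185, 0.1034]), (0.54, [296.3, 148.8], [0.4689, -0.3263])]
clip_1 [(0.61, [266.8, 218.9], [0.6563, -0.1034]), (0.53, [343.5, 247.2], [0.4494, -0.1483]), (0.44, [211.7, 263.2], [0.6592, 0.0881])]
clip_1 [(0.96, [7.1, 104.6], [0.6249, 0.1116]), (0.66, [255.8, 132.5], [0.6253, -0.068]), (0.58, [319.7, 299.8], [0.4897, -0.136])]
```

Request:
arm_command(series=[{"wx": 0,"wy": 0,"wz": 0.05,"tx": 0.12,"ty": 0.06,"tz": 0,"grip": 0.5},{"wx": 0,"wy": 0,"wz": 0.05,"tx": 0.033,"ty": 0.018,"tz": -0.06,"grip": 0.5},{"wx": 0,"wy": 0,"wz": 0,"tx": 0,"ty": 0,"tz": -0.12,"grip": 0.5},{"wx": 0,"wy": 0,"wz": 0,"tx": 0,"ty": 0,"tz": -0.1,"grip": 0.5},{"wx": 0,"wy": 0,"wz": 0,"tx": 0,"ty": 0,"tz": 0,"grip": 0.5},{"wx": 0,"wy": 0,"wz": 0,"tx": 0,"ty": 0,"tz": 0,"grip": 0.5},{"wx": 0,"wy": 0,"wz": 0,"tx": 0,"ty": 0,"tz": 0,"grip": 0.5}])

```text
time_s: 35.45
tool_pos: [0.6119, -0.0689, 0.0702]
orientation: [[0.992, 0.125, 0.004], [0.125, -0.992, -0.0], [0.004, 0.001, -1.0]]
ft_force: [-0.4, 0.4, 0.7]
width: 0.0426
gripper_force: 0.0
```

```bash
cat > asc.py <<'E'
from look import *
st();c=cam('wrist');s=env.read_state();q=proj(c,s['tool_pos']).astype(int);print(q)
g=cv2.cvtColor(c['pixels'],cv2.COLOR_RGB2GRAY)
for r in range(q[1]-80,q[1]+30,5): print('%3d '%r+''.join('#' if v<60 else('+' if v<95 else '.') for v in g[r,q[0]-90:q[0]+90:3]))
E
python3 asc.py
```

```text
35.45 [ 0.6119 -0.0689  0.0702] [[0.992, 0.125, 0.004], [0.125, -0.992, -0.0], [0.004, 0.001, -1.0]] 0.0426 [-0.4  0.4  0.7] 0.0
[278 268]
188 ..........................+.................................
193 ...........................#.....+..#.......................
198 .........................+#+++..++..+.......................
203 .........................++........+........................
208 .........................#.........+........................
213 .........................#.........+........................
218 .........................++........#........................
223 .........................+##.....###........................
228 ..............+++++.....#####....####+......................
233 .......+++++++++++++++++##.........+#+......................
238 ....++++++++++++++++++++##+++......+#+......................
243 .+++++++++++++++++++++++##++++++....#.......................
248 +++++++++++++++++++++++###+++++++...##+....+++++............
253 +++++++++++++++++++++++##++++++++++++##+++++++++.....++++...
258 ++++++++++++#####++++++##+++++++++++###++++++######++++++++.
263 +++++++++++######++++++##+++++++++++###++++++######+++++++++
268 +++++++###########+++++###++++++++++###++++++###########++++
273 ++++++############+++++###++++++++++##+++++++############+++
278 +++++#############++++++##############+++++++#############++
283 ++++##############+++++++++++++++++++++++++++#############++
288 +++###############+++++++++++++++++++++++++++##############+
293 +++######++#######+++++++++++++++++++++++++++######+++######
```

Straddled well. Lower 8 mm, grip, carry.

Request:
arm_command(grip_force=40, series=[{"wx": 0,"wy": 0,"wz": 0,"tx": 0,"ty": 0,"tz": -0.024,"grip": 0.5},{"wx": 0,"wy": 0,"wz": 0,"tx": 0,"ty": 0,"tz": 0,"grip": 0.5},{"wx": 0,"wy": 0,"wz": 0,"tx": 0,"ty": 0,"tz": 0,"grip": 0.1},{"wx": 0,"wy": 0,"wz": 0,"tx": 0,"ty": 0,"tz": 0,"grip": 0.1},{"wx": 0,"wy": 0,"wz": 0,"tx": 0,"ty": 0,"tz": 0,"grip": 0.1},{"wx": 0,"wy": 0,"wz": 0,"tx": 0,"ty": 0,"tz": 0,"grip": 0.1}])

```text
time_s: 36.1
tool_pos: [0.6118, -0.0686, 0.0623]
orientation: [[0.992, 0.126, 0.003], [0.126, -0.992, -0.0], [0.003, 0.001, -1.0]]
ft_force: [-0.0, 1.0, 5.8]
width: 0.0219
gripper_force: 41.3
```

Request:
arm_command(series=[{"wx": 0,"wy": 0,"wz": 0,"tx": 0,"ty": 0,"tz": 0.08,"grip": 0.1},{"wx": 0,"wy": 0,"wz": 0,"tx": 0,"ty": 0,"tz": 0.15,"grip": 0.1},{"wx": 0,"wy": 0,"wz": -0.4,"tx": -0.13,"ty": -0.065,"tz": 0,"grip": 0.1},{"wx": 0,"wy": 0,"wz": -0.4,"tx": -0.13,"ty": -0.065,"tz": 0,"grip": 0.1},{"wx": 0,"wy": 0,"wz": -0.4,"tx": -0.13,"ty": -0.06,"tz": 0,"grip": 0.1},{"wx": 0,"wy": 0,"wz": -0.3,"tx": -0.12,"ty": -0.06,"tz": 0,"grip": 0.1},{"wx": 0,"wy": 0,"wz": 0,"tx": -0.1,"ty": 0,"tz": -0.05,"grip": 0.1},{"wx": 0,"wy": 0,"wz": 0,"tx": 0,"ty": 0,"tz": 0,"grip": 0.1},{"wx": 0,"wy": 0,"wz": 0,"tx": 0,"ty": 0,"tz": 0,"grip": 0.1}])

```text
time_s: 37.0
tool_pos: [0.4275, -0.1438, 0.115]
orientation: [[0.996, -0.084, 0.001], [-0.084, -0.996, -0.0], [0.001, 0.0, -1.0]]
ft_force: [0.8, 0.6, 0.5]
width: 0.0222
gripper_force: 39.4
```

```bash
python3 -c "
from look import *
st();look('wrist',[('clip_1',.01),('bin',0)]);look('side',[('bin',0)])"
```

```text
37.0 [ 0.4275 -0.1438  0.115 ] [[0.996, -0.084, 0.001], [-0.084, -0.996, -0.0], [0.001, 0.0, -1.0]] 0.0222 [0.8 0.6 0.5] 39.4
clip_1 [(0.87, [284.3, 241.3], [0.3984, -0.1456]), (0.64, [285.4, 181.2], [0.4516, -0.1508])]
bin [(0.96, [281.7, 204.1], [0.4294, -0.146])]
bin [(0.89, [327.1, 199.4], [0.4281, -0.1372]), (0.74, [274.4, 237.7], [0.6101, -0.0439])]
```

Request:
arm_command(series=[{"wx": 0,"wy": 0,"wz": 0,"tx": 0,"ty": -0.01,"tz": -0.13,"grip": 0.1},{"wx": 0,"wy": 0,"wz": 0,"tx": 0,"ty": 0,"tz": -0.12,"grip": 0.1},{"wx": 0,"wy": 0,"wz": 0,"tx": 0,"ty": 0,"tz": 0,"grip": 0.1},{"wx": 0,"wy": 0,"wz": 0,"tx": 0,"ty": 0,"tz": 0,"grip": 0.45},{"wx": 0,"wy": 0,"wz": 0,"tx": 0,"ty": 0,"tz": 0,"grip": 0.45},{"wx": 0,"wy": 0,"wz": 0,"tx": 0,"ty": 0,"tz": 0,"grip": 0.45},{"wx": 0,"wy": 0,"wz": 0,"tx": 0,"ty": 0,"tz": 0.13,"grip": 0.45},{"wx": 0,"wy": 0,"wz": 0,"tx": 0,"ty": 0,"tz": 0.15,"grip": 0.45},{"wx": 0,"wy": 0,"wz": 0,"tx": 0,"ty": 0,"tz": 0.1,"grip": 0.5},{"wx": 0,"wy": 0,"wz": 0.2,"tx": 0.087,"ty": 0.122,"tz": 0,"grip": 0.5},{"wx": 0,"wy": 0,"wz": 0.2,"tx": 0.087,"ty": 0.122,"tz": 0,"grip": 0.5},{"wx": 0,"wy": 0,"wz": 0.2,"tx": 0.087,"ty": 0.122,"tz": 0,"grip": 0.5}])

```text
time_s: 38.45
tool_pos: [0.5071, -0.0356, 0.1561]
orientation: [[1.0, 0.0, 0.005], [0.0, -1.0, 0.001], [0.005, -0.001, -1.0]]
ft_force: [1.4, -1.7, 0.8]
width: 0.0425
gripper_force: 0.0
```

Request:
arm_command(series=[{"wx": 0,"wy": 0,"wz": 0.2,"tx": 0.087,"ty": 0.122,"tz": 0,"grip": 0.5},{"wx": 0,"wy": 0,"wz": 0.2,"tx": 0.087,"ty": 0.122,"tz": 0,"grip": 0.5},{"wx": 0,"wy": 0,"wz": 0.2,"tx": 0.087,"ty": 0.122,"tz": 0,"grip": 0.5},{"wx": 0,"wy": 0,"wz": 0,"tx": 0.087,"ty": 0.122,"tz": 0,"grip": 0.5},{"wx": 0,"wy": 0,"wz": 0,"tx": 0,"ty": 0,"tz": 0,"grip": 0.5},{"wx": 0,"wy": 0,"wz": 0,"tx": 0,"ty": 0,"tz": 0,"grip": 0.5},{"wx": 0,"wy": 0,"wz": 0,"tx": 0,"ty": 0,"tz": 0,"grip": 0.5}])

```text
time_s: 39.15
tool_pos: [0.6097, 0.109, 0.1544]
orientation: [[0.997, 0.083, 0.0], [0.083, -0.997, 0.0], [0.0, -0.0, -1.0]]
ft_force: [0.1, -0.2, 0.8]
width: 0.0426
gripper_force: 0.0
```

```bash
python3 -c "
from look import *
st();look('wrist',[('clip_1',.062)]);look('side',[('clip_1',.01),('bin',0)]);look('scene',[('clip_1',.01)])"
```

```text
39.15 [0.6097 0.109  0.1544] [[0.997, 0.083, 0.0], [0.083, -0.997, 0.0], [0.0, -0.0, -1.0]] 0.0426 [ 0.1 -0.2  0.8] 0.0
clip_1 [(0.79, [276.0, 194.8], [0.6254, 0.1129]), (0.53, [491.3, 353.9], [0.4886, -0.1008]), (0.38, [489.3, 346.1], [0.4972, -0.0964])]
clip_1 [(0.37, [285.1, 276.1], [0.6135, 0.0836])]
bin [(0.43, [329.2, 196.4], [0.4184, -0.1467]), (0.27, [284.7, 275.5], [0.6127, 0.0761])]
clip_1 [(0.61, [345.9, 250.8], [0.4384, -0.1425]), (0.51, [215.4, 263.3], [0.6522, 0.0828]), (0.46, [343.2, 249.8], [0.4452, -0.1411]), (0.45, [376.9, 202.5], [0.472, -0.3333])]
```

Request:
arm_command(series=[{"wx": 0,"wy": 0,"wz": 0,"tx": 0.005,"ty": 0.011,"tz": -0.13,"grip": 0.5},{"wx": 0,"wy": 0,"wz": 0,"tx": 0,"ty": 0,"tz": -0.12,"grip": 0.5},{"wx": 0,"wy": 0,"wz": 0,"tx": 0,"ty": 0,"tz": -0.03,"grip": 0.5},{"wx": 0,"wy": 0,"wz": 0,"tx": 0,"ty": 0,"tz": 0,"grip": 0.5},{"wx": 0,"wy": 0,"wz": 0,"tx": 0,"ty": 0,"tz": 0,"grip": 0.5},{"wx": 0,"wy": 0,"wz": 0,"tx": 0,"ty": 0,"tz": 0,"grip": 0.5}])

```text
time_s: 40.1
tool_pos: [0.6132, 0.1133, 0.0718]
orientation: [[0.996, 0.084, 0.004], [0.084, -0.996, 0.001], [0.004, -0.001, -1.0]]
ft_force: [-0.7, 0.4, -0.5]
width: 0.0428
gripper_force: 0.0
```

```bash
python3 asc.py
```

```text
40.1 [0.6132 0.1133 0.0718] [[0.996, 0.084, 0.004], [0.084, -0.996, 0.001], [0.004, -0.001, -1.0]] 0.0428 [-0.7  0.4 -0.5] 0.0
[278 269]
189 ............................................................
194 ............................................................
199 ..........................+.+#++#+..#.......................
204 ..........................+#+.##..+.#.......................
209 ..........................#++......++.......................
214 ..........++.............+#........+........................
219 ......++++++..............+.................................
224 .+++++++++++.............++........+........................
229 ++++++++++++................................................
234 +++++++++++++++++++++++++####...+####+......................
239 +++++++++++++++++++++++++####.....#+#+......................
244 +++++++++++++++++++++++++##+++++....#+......................
249 +++++++++++++++++++++++++#++++++++..#+..++++++++............
254 ++++++++++++++++#+++++++###+++++++++###+++++++#+++++++++....
259 ++++++++++++#####+++++++##++++++++++###++++++######++++++++.
264 +++++++++########+++++++##+++++++++++##++++++#########++++++
269 +++++++###########++++++##+++++++++++##++++++###########++++
274 ++++++############++++++##+++++++++++##++++++############+++
279 +++++#############++++++##+++++++++++##++++++#############++
284 ++++##############++++++###############++++++##############+
289 +++###############++++++##############+++++++##############+
294 ++#######++######++++++++++++++++++++++++++++######+++######
```

Request:
arm_command(grip_force=40, series=[{"wx": 0,"wy": 0,"wz": 0,"tx": 0,"ty": 0,"tz": -0.028,"grip": 0.5},{"wx": 0,"wy": 0,"wz": 0,"tx": 0,"ty": 0,"tz": 0,"grip": 0.5},{"wx": 0,"wy": 0,"wz": 0,"tx": 0,"ty": 0,"tz": 0,"grip": 0.1},{"wx": 0,"wy": 0,"wz": 0,"tx": 0,"ty": 0,"tz": 0,"grip": 0.1},{"wx": 0,"wy": 0,"wz": 0,"tx": 0,"ty": 0,"tz": 0,"grip": 0.1},{"wx": 0,"wy": 0,"wz": 0,"tx": 0,"ty": 0,"tz": 0,"grip": 0.1},{"wx": 0,"wy": 0,"wz": 0,"tx": 0,"ty": 0,"tz": 0.1,"grip": 0.1},{"wx": 0,"wy": 0,"wz": 0,"tx": 0,"ty": 0,"tz": 0.15,"grip": 0.1},{"wx": 0,"wy": 0,"wz": 0,"tx": -0.05,"ty": 0,"tz": 0.05,"grip": 0.1}])

```text
time_s: 41.05
tool_pos: [0.5999, 0.1135, 0.1551]
orientation: [[0.996, 0.084, 0.008], [0.084, -0.996, 0.002], [0.008, -0.001, -1.0]]
ft_force: [0.8, 0.7, 0.3]
width: 0.0224
gripper_force: 39.4
```

```bash
python3 -c "
from look import *
st();look('side',[('clip_1',.01),('bin',0),('tool_tray',0)]);look('scene',[('clip_1',.01),('bin',0)])"
```

```text
41.05 [0.5999 0.1135 0.1551] [[0.996, 0.084, 0.008], [0.084, -0.996, 0.002], [0.008, -0.001, -1.0]] 0.0224 [0.8 0.7 0.3] 39.4
clip_1 [(0.56, [290.2, 250.9], [0.5817, 0.0149])]
bin [(0.42, [327.2, 200.0], [0.4286, -0.1349]), (0.29, [268.5, 258.1], [0.6403, 0.0153])]
tool_tray []
clip_1 [(0.58, [343.8, 247.6], [0.4481, -0.1477]), (0.4, [214.8, 236.6], [0.7147, 0.0239])]
bin [(0.88, [349.6, 253.5], [0.431, -0.1488])]
```

Request:
arm_command(series=[{"wx": 0,"wy": 0,"wz": -0.17,"tx": -0.081,"ty": -0.124,"tz": 0,"grip": 0.1},{"wx": 0,"wy": 0,"wz": -0.17,"tx": -0.081,"ty": -0.124,"tz": 0,"grip": 0.1},{"wx": 0,"wy": 0,"wz": -0.17,"tx": -0.081,"ty": -0.124,"tz": 0,"grip": 0.1},{"wx": 0,"wy": 0,"wz": -0.17,"tx": -0.081,"ty": -0.124,"tz": 0,"grip": 0.1},{"wx": 0,"wy": 0,"wz": -0.17,"tx": -0.081,"ty": -0.124,"tz": 0,"grip": 0.1},{"wx": 0,"wy": 0,"wz": -0.17,"tx": -0.081,"ty": -0.124,"tz": 0,"grip": 0.1},{"wx": 0,"wy": 0,"wz": -0.17,"tx": -0.081,"ty": -0.124,"tz": 0,"grip": 0.1},{"wx": 0,"wy": 0,"wz": 0,"tx": 0,"ty": 0,"tz": -0.12,"grip": 0.1},{"wx": 0,"wy": 0,"wz": 0,"tx": 0,"ty": 0,"tz": 0,"grip": 0.1},{"wx": 0,"wy": 0,"wz": 0,"tx": 0,"ty": 0,"tz": 0,"grip": 0.1}])

```text
time_s: 42.4
tool_pos: [0.4267, -0.1477, 0.1147]
orientation: [[0.997, -0.082, -0.003], [-0.082, -0.997, -0.001], [-0.003, 0.001, -1.0]]
ft_force: [0.2, 0.8, 0.6]
width: 0.0218
gripper_force: 39.4
```

```bash
python3 -c "
from look import *
st();look('wrist',[('clip_1',.01),('bin',0)])"
```

```text
42.4 [ 0.4267 -0.1477  0.1147] [[0.997, -0.082, -0.003], [-0.082, -0.997, -0.001], [-0.003, 0.001, -1.0]] 0.0218 [0.2 0.8 0.6] 39.4
clip_1 [(0.71, [280.2, 182.2], [0.4499, -0.1503]), (0.66, [280.6, 246.1], [0.393, -0.1459])]
bin [(0.86, [274.3, 202.6], [0.4301, -0.1435])]
```

Request:
arm_command(series=[{"wx": 0,"wy": 0,"wz": 0,"tx": 0,"ty": 0,"tz": -0.13,"grip": 0.1},{"wx": 0,"wy": 0,"wz": 0,"tx": 0,"ty": 0,"tz": -0.11,"grip": 0.1},{"wx": 0,"wy": 0,"wz": 0,"tx": 0,"ty": 0,"tz": 0,"grip": 0.1},{"wx": 0,"wy": 0,"wz": 0,"tx": 0,"ty": 0,"tz": 0,"grip": 0.45},{"wx": 0,"wy": 0,"wz": 0,"tx": 0,"ty": 0,"tz": 0,"grip": 0.45},{"wx": 0,"wy": 0,"wz": 0,"tx": 0,"ty": 0,"tz": 0,"grip": 0.45},{"wx": 0,"wy": 0,"wz": 0,"tx": 0,"ty": 0,"tz": 0.13,"grip": 0.45},{"wx": 0,"wy": 0,"wz": 0,"tx": 0,"ty": 0,"tz": 0.15,"grip": 0.45},{"wx": 0,"wy": 0,"wz": 0,"tx": 0,"ty": 0,"tz": 0.1,"grip": 0.5},{"wx": 0,"wy": 0,"wz": 0.12,"tx": 0.103,"ty": 0.079,"tz": 0,"grip": 0.5},{"wx": 0,"wy": 0,"wz": 0.12,"tx": 0.103,"ty": 0.079,"tz": 0,"grip": 0.5},{"wx": 0,"wy": 0,"wz": 0.12,"tx": 0.103,"ty": 0.079,"tz": 0,"grip": 0.5}])

```text
time_s: 43.75
tool_pos: [0.5208, -0.0756, 0.1596]
orientation: [[0.999, -0.032, 0.004], [-0.032, -0.999, 0.001], [0.004, -0.001, -1.0]]
ft_force: [0.2, -0.6, -0.0]
width: 0.0429
gripper_force: 0.0
```

Request:
arm_command(series=[{"wx": 0,"wy": 0,"wz": 0.12,"tx": 0.103,"ty": 0.079,"tz": 0,"grip": 0.5},{"wx": 0,"wy": 0,"wz": 0.12,"tx": 0.103,"ty": 0.079,"tz": 0,"grip": 0.5},{"wx": 0,"wy": 0,"wz": 0.12,"tx": 0.103,"ty": 0.079,"tz": 0,"grip": 0.5},{"wx": 0,"wy": 0,"wz": 0,"tx": 0,"ty": 0,"tz": 0,"grip": 0.5},{"wx": 0,"wy": 0,"wz": 0,"tx": 0,"ty": 0,"tz": 0,"grip": 0.5}])

```text
time_s: 44.25
tool_pos: [0.6123, -0.0048, 0.1578]
orientation: [[1.0, 0.019, 0.001], [0.019, -1.0, 0.0], [0.001, -0.0, -1.0]]
ft_force: [-0.0, -0.4, 0.0]
width: 0.0428
gripper_force: 0.0
```

```bash
python3 -c "
from look import *
st();look('wrist',[('cover_handle',.088),('clip_1',.062),('stud_1',.062)],'w17.png')
c=look('side',[('clip_1',.01),('bin',0),('pick_grip',.045),('pick_tip',.014),('tool_tray',0)],'side3.png');c=look('scene',[('clip_1',.01),('pick_grip',.045),('pick_tip',.014),('ring_gauge',0),('test_block',0)],'scene3.png')
for P in [(.54,.16,0),(.395,.46,0),(.54,.46,0),(.65,.3,0)]: print(P,proj(c,P))
a=c['pixels'][195:300,310:400];cv2.imwrite('pics/fin.png',cv2.cvtColor(cv2.resize(a,None,fx=6,fy=5.6,interpolation=cv2.INTER_CUBIC),cv2.COLOR_RGB2BGR))"
```

```text
44.25 [ 0.6123 -0.0048  0.1578] [[1.0, 0.019, 0.001], [0.019, -1.0, 0.0], [0.001, -0.0, -1.0]] 0.0428 [-0.  -0.4  0. ] 0.0
cover_handle [(0.91, [280.1, 225.8], [0.6105, -0.0055]), (0.7, [358.1, 175.0], [0.6494, -0.0595])]
clip_1 []
stud_1 [(0.79, [435.7, 176.2], [0.6448, -0.1273]), (0.69, [203.6, 175.1], [0.6423, 0.0554]), (0.66, [126.0, 172.6], [0.6432, 0.1162]), (0.56, [356.1, 177.4], [0.6427, -0.0648])]
clip_1 []
bin [(0.88, [329.5, 197.4], [0.4188, -0.1428]), (0.6, [276.9, 280.8], [0.6353, 0.0856])]
pick_grip []
pick_tip []
tool_tray []
clip_1 [(0.59, [346.0, 250.2], [0.4393, -0.1443]), (0.41, [349.5, 248.3], [0.4363, -0.1546]), (0.38, [345.6, 248.9], [0.4424, -0.1471])]
pick_grip [(0.78, [379.3, 194.8], [0.466, -0.3274]), (0.15, [346.4, 249.5], [0.4242, -0.1196])]
pick_tip [(0.84, [353.3, 194.1], [0.5365, -0.3173])]
ring_gauge [(0.97, [264.1, 307.3], [0.4871, 0.0976]), (0.9, [186.1, 321.7], [0.5914, 0.2307]), (0.5, [254.3, 226.4], [0.6699, -0.0704]), (0.47, [324.9, 162.0], [0.6872, -0.3941])]
test_block [(0.7, [288.4, 283.6], [0.4873, 0.0142])]
(0.54, 0.16, 0) [226.67980942 312.97576476]
(0.395, 0.46, 0) [162.55978828 474.39207684]
(0.54, 0.46, 0) [110.78542902 420.04460004]
(0.65, 0.3, 0) [142.63101642 328.35817821]
```

Request:
arm_command(grip_force=110, series=[{"wx": 0,"wy": 0,"wz": 0,"tx": 0,"ty": 0,"tz": -0.13,"grip": 0.5},{"wx": 0,"wy": 0,"wz": 0,"tx": 0,"ty": 0,"tz": -0.12,"grip": 0.5},{"wx": 0,"wy": 0,"wz": 0,"tx": 0,"ty": 0,"tz": -0.04,"grip": 0.5},{"wx": 0,"wy": 0,"wz": 0,"tx": 0,"ty": 0,"tz": 0,"grip": 0.5},{"wx": 0,"wy": 0,"wz": 0,"tx": 0,"ty": 0,"tz": 0,"grip": 0},{"wx": 0,"wy": 0,"wz": 0,"tx": 0,"ty": 0,"tz": 0,"grip": 0},{"wx": 0,"wy": 0,"wz": 0,"tx": 0,"ty": 0,"tz": 0,"grip": 0},{"wx": 0,"wy": 0,"wz": 0,"tx": 0,"ty": 0,"tz": 0,"grip": 0},{"wx": 0,"wy": 0,"wz": 0,"tx": 0,"ty": 0,"tz": 0,"grip": 0},{"wx": 0,"wy": 0,"wz": 0,"tx": 0,"ty": 0,"tz": 0,"grip": 0}])

```text
time_s: 46.05
tool_pos: [0.6136, -0.005, 0.0726]
orientation: [[1.0, 0.019, 0.004], [0.019, -1.0, 0.001], [0.004, -0.0, -1.0]]
ft_force: [-0.9, 1.1, 6.8]
width: 0.0093
gripper_force: 108.0
```

Request:
arm_command(series=[{"wx": 0,"wy": 0,"wz": 0,"tx": 0,"ty": 0,"tz": 0.02,"grip": 0},{"wx": 0,"wy": 0,"wz": 0,"tx": 0,"ty": 0,"tz": 0.03,"grip": 0},{"wx": 0,"wy": 0,"wz": 0,"tx": 0,"ty": 0,"tz": 0.05,"grip": 0},{"wx": 0,"wy": 0,"wz": 0,"tx": 0,"ty": 0,"tz": 0.06,"grip": 0},{"wx": 0,"wy": 0,"wz": 0,"tx": 0,"ty": 0,"tz": 0,"grip": 0},{"wx": 0,"wy": 0,"wz": 0,"tx": 0,"ty": 0,"tz": 0,"grip": 0}])

```text
time_s: 46.65
tool_pos: [0.6108, -0.0049, 0.1057]
orientation: [[1.0, 0.014, -0.008], [0.014, -1.0, 0.003], [-0.008, -0.003, -1.0]]
ft_force: [21.3, -3.2, -53.9]
width: 0.008
gripper_force: 107.5
```

```bash
python3 -c "
from look import *
st()
s=env.read_state();print(np.round(s['wrist_torque'],2))
c=look('scene',[('cover_handle',.12),('stud_1',.062)],'sc4.png')
c=look('side',[('cover_handle',.12),('stud_1',.062)],'sd4.png')
st()
a=cv2.imread('pics/sd4.png')[180:310,200:360];b=cv2.imread('pics/sc4.png')[170:320,160:340]
a=cv2.resize(a,(400,325),interpolation=cv2.INTER_CUBIC);b=cv2.resize(b,(390,325),interpolation=cv2.INTER_CUBIC)
cv2.imwrite('pics/jam.png',np.hstack([a,b]))"
```

```text
46.65 [ 0.6108 -0.0049  0.1057] [[1.0, 0.014, -0.008], [0.014, -1.0, 0.003], [-0.008, -0.003, -1.0]] 0.008 [ 21.3  -3.2 -53.9] 107.5
[-0.77 -6.    0.26]
cover_handle [(0.79, [251.1, 218.8], [0.608, -0.0017])]
stud_1 [(0.88, [274.7, 199.9], [0.6496, -0.1286]), (0.72, [225.9, 243.0], [0.6414, 0.0521]), (0.56, [206.8, 259.5], [0.6393, 0.1141]), (0.34, [205.0, 226.2], [0.7176, 0.0453])]
cover_handle [(0.64, [275.2, 225.6], [0.6164, 0.0066]), (0.42, [215.4, 269.8], [0.772, 0.0904]), (0.31, [280.5, 278.6], [0.6395, 0.1486])]
stud_1 [(0.88, [271.4, 258.4], [0.6401, 0.0573]), (0.84, [278.4, 276.1], [0.6356, 0.1087]), (0.59, [254.5, 204.8], [0.6447, -0.1201]), (0.57, [258.7, 220.2], [0.6449, -0.0655])]
46.95 [ 0.6108 -0.0049  0.1057] [[1.0, 0.015, -0.008], [0.015, -1.0, 0.003], [-0.008, -0.003, -1.0]] 0.008 [ 20.9  -3.1 -53. ] 107.5
```

View pics/jam.png

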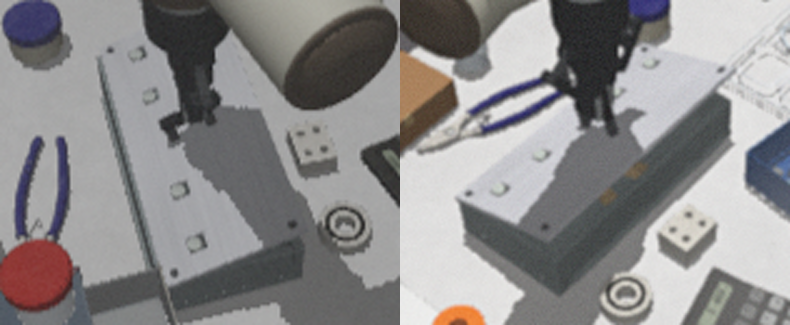

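The cover's front edge has risen while its rear hangs up on the studs (orange contents visible at (635,170)); it jams. Back down and retry.

Request:
arm_command(series=[{"wx": 0,"wy": 0,"wz": 0,"tx": 0,"ty": 0,"tz": -0.03,"grip": 0},{"wx": 0,"wy": 0,"wz": 0,"tx": 0,"ty": 0,"tz": -0.03,"grip": 0},{"wx": 0,"wy": 0,"wz": 0,"tx": 0,"ty": 0,"tz": -0.03,"grip": 0},{"wx": 0,"wy": 0,"wz": 0,"tx": 0,"ty": 0,"tz": -0.03,"grip": 0},{"wx": 0,"wy": 0,"wz": 0,"tx": 0,"ty": 0,"tz": 0,"grip": 0},{"wx": 0,"wy": 0,"wz": 0,"tx": 0,"ty": 0,"tz": 0,"grip": 0}])

```text
time_s: 47.55
tool_pos: [0.6044, -0.0065, 0.0889]
orientation: [[1.0, 0.017, -0.015], [0.017, -1.0, -0.003], [-0.015, 0.003, -1.0]]
ft_force: [-27.6, 3.5, 35.0]
width: 0.0081
gripper_force: 126.4
```

Request:
arm_command(series=[{"wx": 0,"wy": 0,"wz": 0,"tx": 0,"ty": 0,"tz": 0.01,"grip": 0.5},{"wx": 0,"wy": 0,"wz": 0,"tx": 0,"ty": 0,"tz": 0,"grip": 0.5},{"wx": 0,"wy": 0,"wz": 0,"tx": 0,"ty": 0,"tz": 0,"grip": 0.5},{"wx": 0,"wy": 0,"wz": 0,"tx": 0,"ty": 0,"tz": 0.1,"grip": 0.5},{"wx": 0,"wy": 0,"wz": 0,"tx": 0,"ty": 0,"tz": 0.13,"grip": 0.5},{"wx": 0,"wy": 0,"wz": 0,"tx": -0.1,"ty": 0,"tz": 0.07,"grip": 0.5},{"wx": 0,"wy": 0,"wz": 0,"tx": 0,"ty": 0,"tz": 0,"grip": 0.5},{"wx": 0,"wy": 0,"wz": 0,"tx": 0,"ty": 0,"tz": 0,"grip": 0.5}])

```text
time_s: 48.35
tool_pos: [0.5822, -0.0053, 0.1756]
orientation: [[1.0, 0.018, 0.001], [0.018, -1.0, 0.0], [0.001, -0.0, -1.0]]
ft_force: [-0.1, 0.4, -0.2]
width: 0.0425
gripper_force: 0.0
```

```bash
python3 -c "
from look import *
st()
c=look('wrist',[('cover_handle',.088),('stud_1',.062)],'w18.png')
g=cv2.cvtColor(c['pixels'],cv2.COLOR_RGB2GRAY)
# project expected cover corners if seated
import itertools
y=.0175;O=np.array([.6140,-.0045]);R=np.array([[1,-y],[y,1]])
for a,b in itertools.product((-.07,.07),(-.15,.15)): p=O+R@[a,b];print((a,b),np.round(proj(c,[*p,.062])))
for a in(-.026,.026): p=O+R@[a,0];print('handle end top',np.round(proj(c,[*p,.094])))
for r in range(20,330,9): print('%3d '%r+''.join('#' if v<50 else('+' if v<100 else('-' if v<150 else '.')) for v in g[r,0:560:5]))"
```

```text
48.35 [ 0.5822 -0.0053  0.1756] [[1.0, 0.018, 0.001], [0.018, -1.0, 0.0], [0.001, -0.0, -1.0]] 0.0425 [-0.1  0.4 -0.2] 0.0
cover_handle [(0.72, [281.9, 177.6], [0.6131, -0.0068])]
stud_1 [(0.93, [431.5, 135.0], [0.6453, -0.128]), (0.86, [130.6, 133.9], [0.6418, 0.1168]), (0.56, [205.8, 135.8], [0.6414, 0.0557]), (0.55, [355.7, 136.2], [0.6432, -0.0664])]
(-0.07, -0.15) [444. 247.]
(-0.07, 0.15) [114. 247.]
(0.07, -0.15) [473.  81.]
(0.07, 0.15) [85. 81.]
handle end top [279. 211.]
handle end top [279. 142.]
 20 ++-----------------------------------------------------.----+--++###########----------------------+++###########
 29 +++----------------------------------------------.--.--..-.--------------+------------------------+++###########
 38 +++--------------------------------------------------.-.-.----------------------------------------+++###########
 47 ++--------------------------------------------------.-..------...-.-------------------------------++++##########
 56 -------------------------------------------------..----...-..-....-.-.---------.--.----------------+++++++++----
 6
[... 2807 characters left out ...]
81 ----..++++++++++++++++++++++++++++#+++++########-.----------.....###++####################..+---........-----+.-
290 -------++++++++++++++++++++++++++++##+##########-.--+---++-......###########################..--...--.----.-+---
299 ------..+++++++++++++++++++++---.----+######+###...-......-......###+#######--++++++#########---.--------+++----
308 --------.-++++++++++++++++#######.-+############..++..............#############+##############+--------+---+----
317 -------.--..+.++++++++++############################-........-.-.-############################--------+-++-+----
326 ---------......+++++++###############################..--....----.+##########################------------++.++++
```

```bash
cat > hd.py <<'E'
from look import *
st();c=cam('wrist');s=env.read_state();t=np.array(s['tool_pos'])
g=cv2.GaussianBlur(cv2.cvtColor(c['pixels'],cv2.COLOR_RGB2GRAY),(3,3),0)
def mid(r,lo=240,hi=330,th=60):
    k=np.where(g[r,lo:hi]<th)[0]; return (lo+k.min(),lo+k.max(),lo+(k.min()+k.max())/2) if len(k) else None
for r in range(140,214,8): print(r,mid(r),end=' ')
print()
for r in (263,272,281,290): 
    row=g[r]; L=np.where(row[:280]<95)[0].max() if (row[:280]<95).any() else None; R=281+np.where(row[281:]<70)[0].min(); print('fingers',r,L,R,end=' ')
print('\ntcp px',proj(c,t))
for r in (150,200):
    m=mid(r)
    if m: print(atz(c,(m[2]+.5,r),.094)[:2])
E
python3 hd.py
```

```text
48.5 [ 0.5821 -0.0054  0.1738] [[1.0, 0.018, -0.002], [0.018, -1.0, -0.001], [-0.002, 0.001, -1.0]] 0.0429 [ 0.3 -0.1 -0.2] 0.0
140 (np.int64(278), np.int64(287), np.float64(282.5)) 148 (np.int64(274), np.int64(290), np.float64(282.0)) 156 (np.int64(274), np.int64(290), np.float64(282.0)) 164 (np.int64(274), np.int64(290), np.float64(282.0)) 172 (np.int64(274), np.int64(290), np.float64(282.0)) 180 (np.int64(274), np.int64(290), np.float64(282.0)) 188 (np.int64(274), np.int64(290), np.float64(282.0)) 196 (np.int64(274), np.int64(290), np.float64(282.0)) 204 (np.int64(274), np.int64(290), np.float64(282.0)) 212 None 
fingers 263 279 281 fingers 272 261 323 fingers 281 239 322 fingers 290 263 281 
tcp px [278.56699475 268.94920767]
[ 0.63429466 -0.00696645]
[ 0.59718698 -0.00805899]
```

Request:
arm_command(grip_force=120, series=[{"wx": 0,"wy": 0,"wz": 0,"tx": 0.13,"ty": -0.002,"tz": 0,"grip": 0.5},{"wx": 0,"wy": 0,"wz": 0,"tx": 0,"ty": 0,"tz": -0.12,"grip": 0.5},{"wx": 0,"wy": 0,"wz": 0,"tx": 0,"ty": 0,"tz": -0.12,"grip": 0.4},{"wx": 0,"wy": 0,"wz": 0,"tx": 0,"ty": 0,"tz": -0.07,"grip": 0.3},{"wx": 0,"wy": 0,"wz": 0,"tx": 0,"ty": 0,"tz": -0.02,"grip": 0.3},{"wx": 0,"wy": 0,"wz": 0,"tx": 0,"ty": 0,"tz": 0,"grip": 0.3},{"wx": 0,"wy": 0,"wz": 0,"tx": 0,"ty": 0,"tz": 0,"grip": 0.3},{"wx": 0,"wy": 0,"wz": 0,"tx": 0,"ty": 0,"tz": 0,"grip": 0.3},{"wx": 0,"wy": 0,"wz": 0,"tx": 0,"ty": 0,"tz": 0,"grip": 0.3}])

```text
time_s: 49.45
tool_pos: [0.6219, -0.0058, 0.0776]
orientation: [[1.0, 0.018, 0.003], [0.018, -1.0, 0.001], [0.003, -0.0, -1.0]]
ft_force: [-0.4, 0.3, -0.1]
width: 0.0256
gripper_force: 0.0
```

```bash
python3 - <<'E'
from look import *
st();c=cam('wrist');s=env.read_state();q=proj(c,s['tool_pos']).astype(int);print(q)
g=cv2.cvtColor(c['pixels'],cv2.COLOR_RGB2GRAY)
for r in range(q[1]-110,q[1]+40,6): print('%3d '%r+''.join('#' if v<45 else('+' if v<80 else '.') for v in g[r,q[0]-60:q[0]+60]))
E
```

```text
49.45 [ 0.6219 -0.0058  0.0776] [[1.0, 0.018, 0.003], [0.018, -1.0, 0.001], [0.003, -0.0, -1.0]] 0.0256 [-0.4  0.3 -0.1] 0.0
[278 269]
159 ........................................................................................................................
165 ........................................................................................................................
171 ........................................................................................................................
177 ........................................................................................................................
183 ........................................................................................................................
189 ........................................................................................................................
195 ........................................................................................................................
201 ......................................................................................
[... 1459 characters left out ...]
.....###########################+.........+#########+++++++++++############
279 ...###############++++++++++###########+..........+##########################+.........+##########+++++++++++###########
285 +###############+++++++++++############++.+.+++.+++##########################++.++++..++############+++++++++++#########
291 ##################++++++++############+...........+##########################+.........+############+++++++#############
297 #######################++++###########+.++++.++++++#########################+++.++..+++++###########+++#################
303 #####################################+.+....+..+...#########################++....+......+##############################
```

Request:
arm_command(grip_force=120, series=[{"wx": 0,"wy": 0,"wz": 0,"tx": 0,"ty": 0,"tz": -0.02,"grip": 0.3},{"wx": 0,"wy": 0,"wz": 0,"tx": 0,"ty": 0,"tz": 0,"grip": 0.3},{"wx": 0,"wy": 0,"wz": 0,"tx": 0,"ty": 0,"tz": 0,"grip": 0.3},{"wx": 0,"wy": 0,"wz": 0,"tx": 0,"ty": 0,"tz": 0,"grip": 0},{"wx": 0,"wy": 0,"wz": 0,"tx": 0,"ty": 0,"tz": 0,"grip": 0},{"wx": 0,"wy": 0,"wz": 0,"tx": 0,"ty": 0,"tz": 0,"grip": 0},{"wx": 0,"wy": 0,"wz": 0,"tx": 0,"ty": 0,"tz": 0,"grip": 0}])

```text
time_s: 50.2
tool_pos: [0.6212, -0.0059, 0.0704]
orientation: [[1.0, 0.018, 0.0], [0.018, -1.0, -0.0], [0.0, 0.0, -1.0]]
ft_force: [-1.0, -0.1, 1.8]
width: 0.0101
gripper_force: 117.1
```

Request:
arm_command(series=[{"wx": 0,"wy": 0,"wz": 0,"tx": 0,"ty": 0,"tz": 0.005,"grip": 0},{"wx": 0,"wy": 0,"wz": 0,"tx": 0,"ty": 0,"tz": 0.005,"grip": 0},{"wx": 0,"wy": 0,"wz": 0,"tx": 0,"ty": 0,"tz": 0,"grip": 0},{"wx": 0,"wy": 0,"wz": 0,"tx": 0,"ty": 0,"tz": 0,"grip": 0}])

```text
time_s: 50.6
tool_pos: [0.6201, -0.006, 0.0722]
orientation: [[1.0, 0.018, -0.003], [0.018, -1.0, -0.0], [-0.003, 0.0, -1.0]]
ft_force: [-1.5, 0.0, -5.9]
width: 0.0098
gripper_force: 116.9
```

Request:
arm_command(series=[{"wx": 0,"wy": 0,"wz": 0,"tx": 0.003,"ty": 0,"tz": 0.006,"grip": 0},{"wx": 0,"wy": 0,"wz": 0,"tx": 0,"ty": 0,"tz": 0.006,"grip": 0},{"wx": 0,"wy": 0,"wz": 0,"tx": 0,"ty": 0,"tz": 0,"grip": 0},{"wx": 0,"wy": 0,"wz": 0,"tx": 0,"ty": 0,"tz": 0,"grip": 0},{"wx": 0,"wy": 0,"wz": 0,"tx": 0,"ty": 0,"tz": 0,"grip": 0}])

```text
time_s: 51.1
tool_pos: [0.6202, -0.006, 0.0759]
orientation: [[1.0, 0.017, -0.004], [0.017, -1.0, -0.0], [-0.004, 0.0, -1.0]]
ft_force: [-5.2, 2.3, -6.3]
width: 0.0098
gripper_force: 116.9
```

Request:
arm_command(series=[{"wx": 0,"wy": 0,"wz": 0,"tx": 0,"ty": 0,"tz": 0.006,"grip": 0},{"wx": 0,"wy": 0,"wz": 0,"tx": 0,"ty": 0,"tz": 0.006,"grip": 0},{"wx": 0,"wy": 0,"wz": 0,"tx": 0,"ty": 0,"tz": 0,"grip": 0},{"wx": 0,"wy": 0,"wz": 0,"tx": 0,"ty": 0,"tz": 0,"grip": 0},{"wx": 0,"wy": 0,"wz": 0,"tx": 0,"ty": 0,"tz": 0,"grip": 0}])

```text
time_s: 51.6
tool_pos: [0.6202, -0.006, 0.0797]
orientation: [[1.0, 0.017, -0.004], [0.017, -1.0, -0.0], [-0.004, 0.0, -1.0]]
ft_force: [-6.6, 2.7, -7.6]
width: 0.0105
gripper_force: 117.0
```

Request:
arm_command(series=[{"wx": 0,"wy": 0,"wz": 0,"tx": -0.006,"ty": 0.002,"tz": 0,"grip": 0},{"wx": 0,"wy": 0,"wz": 0,"tx": 0,"ty": 0,"tz": 0,"grip": 0},{"wx": 0,"wy": 0,"wz": 0,"tx": 0,"ty": 0,"tz": 0,"grip": 0}])

```text
time_s: 51.9
tool_pos: [0.62, -0.0056, 0.0806]
orientation: [[1.0, 0.018, -0.001], [0.018, -1.0, -0.0], [-0.001, 0.0, -1.0]]
ft_force: [-4.4, -0.4, -5.8]
width: 0.0099
gripper_force: 117.2
```

Request:
arm_command(series=[{"wx": 0,"wy": 0,"wz": 0,"tx": 0,"ty": 0,"tz": 0.006,"grip": 0},{"wx": 0,"wy": 0,"wz": 0,"tx": 0,"ty": 0,"tz": 0.006,"grip": 0},{"wx": 0,"wy": 0,"wz": 0,"tx": 0,"ty": 0,"tz": 0,"grip": 0},{"wx": 0,"wy": 0,"wz": 0,"tx": 0,"ty": 0,"tz": 0,"grip": 0}])

```text
time_s: 52.3
tool_pos: [0.6223, -0.005, 0.0854]
orientation: [[1.0, 0.018, 0.005], [0.018, -1.0, 0.001], [0.005, -0.001, -1.0]]
ft_force: [0.5, -0.7, -5.2]
width: 0.0102
gripper_force: 117.4
```

Forces drop to about the cover's weight; keep lifting straight.

Request:
arm_command(series=[{"wx": 0,"wy": 0,"wz": 0,"tx": 0,"ty": 0,"tz": 0.006,"grip": 0},{"wx": 0,"wy": 0,"wz": 0,"tx": 0,"ty": 0,"tz": 0.008,"grip": 0},{"wx": 0,"wy": 0,"wz": 0,"tx": 0,"ty": 0,"tz": 0.006,"grip": 0},{"wx": 0,"wy": 0,"wz": 0,"tx": 0,"ty": 0,"tz": 0,"grip": 0},{"wx": 0,"wy": 0,"wz": 0,"tx": 0,"ty": 0,"tz": 0,"grip": 0}])

```text
time_s: 52.8
tool_pos: [0.6203, -0.0053, 0.0901]
orientation: [[1.0, 0.018, 0.0], [0.018, -1.0, 0.0], [0.0, -0.0, -1.0]]
ft_force: [0.0, 0.4, -4.1]
width: 0.0101
gripper_force: 117.4
```

Request:
arm_command(series=[{"wx": 0,"wy": 0,"wz": 0,"tx": 0,"ty": 0,"tz": 0.01,"grip": 0},{"wx": 0,"wy": 0,"wz": 0,"tx": 0,"ty": 0,"tz": 0.015,"grip": 0},{"wx": 0,"wy": 0,"wz": 0,"tx": 0,"ty": 0,"tz": 0.015,"grip": 0},{"wx": 0,"wy": 0,"wz": 0,"tx": 0,"ty": 0,"tz": 0,"grip": 0}])

```text
time_s: 53.2
tool_pos: [0.621, -0.0052, 0.1032]
orientation: [[1.0, 0.018, 0.002], [0.018, -1.0, 0.0], [0.002, -0.0, -1.0]]
ft_force: [0.6, 0.0, -5.1]
width: 0.0099
gripper_force: 117.5
```

Request:
arm_command(series=[{"wx": 0,"wy": 0,"wz": 0,"tx": 0,"ty": 0,"tz": 0.08,"grip": 0},{"wx": 0,"wy": 0,"wz": 0,"tx": 0,"ty": 0,"tz": 0.08,"grip": 0},{"wx": 0,"wy": 0,"wz": 0,"tx": -0.06,"ty": 0,"tz": 0.02,"grip": 0},{"wx": 0,"wy": 0,"wz": 0,"tx": -0.1,"ty": 0,"tz": 0,"grip": 0},{"wx": 0,"wy": 0,"wz": 0,"tx": -0.11,"ty": 0,"tz": 0,"grip": 0},{"wx": 0,"wy": 0,"wz": 0,"tx": -0.11,"ty": 0.02,"tz": 0,"grip": 0},{"wx": 0,"wy": 0,"wz": 0,"tx": -0.08,"ty": 0.05,"tz": 0,"grip": 0},{"wx": 0,"wy": 0,"wz": 0,"tx": -0.035,"ty": 0.09,"tz": 0,"grip": 0},{"wx": 0,"wy": 0,"wz": 0,"tx": 0,"ty": 0.12,"tz": 0,"grip": 0},{"wx": 0,"wy": 0,"wz": 0,"tx": 0,"ty": 0.12,"tz": 0,"grip": 0},{"wx": 0,"wy": 0,"wz": 0,"tx": 0,"ty": 0.12,"tz": 0,"grip": 0},{"wx": 0,"wy": 0,"wz": 0,"tx": 0,"ty": 0.12,"tz": 0,"grip": 0}])

```text
time_s: 54.4
tool_pos: [0.4715, 0.1881, 0.1565]
orientation: [[1.0, 0.018, 0.001], [0.018, -1.0, 0.001], [0.001, -0.001, -1.0]]
ft_force: [0.6, 0.6, -4.7]
width: 0.0098
gripper_force: 117.6
```

Request:
arm_command(series=[{"wx": 0,"wy": 0,"wz": 0,"tx": 0,"ty": 0.12,"tz": 0,"grip": 0},{"wx": 0,"wy": 0,"wz": 0,"tx": 0,"ty": 0.12,"tz": 0,"grip": 0},{"wx": 0,"wy": 0,"wz": 0,"tx": 0,"ty": 0.1,"tz": 0,"grip": 0},{"wx": 0,"wy": 0,"wz": 0,"tx": 0,"ty": 0.07,"tz": 0,"grip": 0},{"wx": 0,"wy": 0,"wz": 0,"tx": 0,"ty": 0,"tz": 0,"grip": 0},{"wx": 0,"wy": 0,"wz": 0,"tx": 0,"ty": 0,"tz": 0,"grip": 0}])

```text
time_s: 55.0
tool_pos: [0.4713, 0.3095, 0.1557]
orientation: [[1.0, 0.018, -0.001], [0.018, -1.0, -0.001], [-0.001, 0.001, -1.0]]
ft_force: [-0.5, 0.1, -5.2]
width: 0.0102
gripper_force: 117.7
```

```bash
python3 - <<'E'
from look import *
st();s=env.read_state();print(s['q'])
look('side',[('ring_gauge',0),('test_block',0)]); look('wrist',[('cover_handle',s['tool_pos'][2]+.019)])
c=cam('scene')
# bench clear where the cover goes? (brightness along footprint in scene picture is occluded) - just orange pixels
hsv=cv2.cvtColor(c['pixels'],cv2.COLOR_RGB2HSV);m=cv2.inRange(hsv,(5,180,120),(20,255,255));n,l,st_,ce=cv2.connectedComponentsWithStats(m)
for i in range(1,n):
    if st_[i][4]>40: print(st_[i],ce[i],atz(c,ce[i],.008)[:2])
E
```

```text
55.0 [0.4713 0.3095 0.1557] [[1.0, 0.018, -0.001], [0.018, -1.0, -0.001], [-0.001, 0.001, -1.0]] 0.0102 [-0.5  0.1 -5.2] 117.7
[ 8.68310451e-01  3.48586595e-01 -2.51189671e-01 -2.12714285e-04
 -9.72389075e-01  7.20841950e-01]
ring_gauge [(0.77, [318.6, 330.9], [0.5746, 0.2346]), (0.65, [339.6, 268.6], [0.4729, 0.093]), (0.61, [226.4, 161.2], [0.6878, -0.3783])]
test_block []
cover_handle [(0.96, [282.2, 309.3], [0.4606, 0.3065])]
```

Request:
arm_command(series=[{"wx": 0,"wy": 0,"wz": 0,"tx": 0,"ty": 0,"tz": -0.08,"grip": 0},{"wx": 0,"wy": 0,"wz": 0,"tx": 0,"ty": 0,"tz": -0.11,"grip": 0},{"wx": 0,"wy": 0,"wz": 0,"tx": 0,"ty": 0,"tz": -0.11,"grip": 0},{"wx": 0,"wy": 0,"wz": 0,"tx": 0,"ty": 0,"tz": -0.08,"grip": 0},{"wx": 0,"wy": 0,"wz": 0,"tx": 0,"ty": 0,"tz": -0.04,"grip": 0},{"wx": 0,"wy": 0,"wz": 0,"tx": 0,"ty": 0,"tz": 0,"grip": 0},{"wx": 0,"wy": 0,"wz": 0,"tx": 0,"ty": 0,"tz": 0,"grip": 0},{"wx": 0,"wy": 0,"wz": 0,"tx": 0,"ty": 0,"tz": 0,"grip": 0}])

```text
time_s: 56.1
tool_pos: [0.4728, 0.3107, 0.0317]
orientation: [[1.0, 0.018, 0.003], [0.018, -1.0, 0.003], [0.003, -0.003, -1.0]]
ft_force: [0.7, -0.1, -4.9]
width: 0.01
gripper_force: 117.7
```

Request:
arm_command(series=[{"wx": 0,"wy": 0,"wz": 0,"tx": 0,"ty": 0,"tz": -0.02,"grip": 0},{"wx": 0,"wy": 0,"wz": 0,"tx": 0,"ty": 0,"tz": -0.02,"grip": 0},{"wx": 0,"wy": 0,"wz": 0,"tx": 0,"ty": 0,"tz": -0.008,"grip": 0},{"wx": 0,"wy": 0,"wz": 0,"tx": 0,"ty": 0,"tz": 0,"grip": 0},{"wx": 0,"wy": 0,"wz": 0,"tx": 0,"ty": 0,"tz": 0,"grip": 0},{"wx": 0,"wy": 0,"wz": 0,"tx": 0,"ty": 0,"tz": 0,"grip": 0}])

```text
time_s: 56.7
tool_pos: [0.4719, 0.3098, 0.0157]
orientation: [[1.0, 0.018, 0.0], [0.018, -1.0, 0.0], [0.0, -0.0, -1.0]]
ft_force: [-0.2, -0.9, -5.3]
width: 0.01
gripper_force: 117.8
```

Request:
arm_command(series=[{"wx": 0,"wy": 0,"wz": 0,"tx": 0,"ty": 0,"tz": -0.004,"grip": 0},{"wx": 0,"wy": 0,"wz": 0,"tx": 0,"ty": 0,"tz": 0,"grip": 0},{"wx": 0,"wy": 0,"wz": 0,"tx": 0,"ty": 0,"tz": 0,"grip": 0}])

```text
time_s: 57.0
tool_pos: [0.4718, 0.3097, 0.0145]
orientation: [[1.0, 0.018, 0.0], [0.018, -1.0, 0.0], [0.0, -0.0, -1.0]]
ft_force: [0.7, -0.4, -5.6]
width: 0.0101
gripper_force: 117.8
```

Request:
arm_command(series=[{"wx": 0,"wy": 0,"wz": 0,"tx": 0,"ty": 0,"tz": -0.003,"grip": 0},{"wx": 0,"wy": 0,"wz": 0,"tx": 0,"ty": 0,"tz": 0,"grip": 0},{"wx": 0,"wy": 0,"wz": 0,"tx": 0,"ty": 0,"tz": 0,"grip": 0}])

```text
time_s: 57.3
tool_pos: [0.4719, 0.3098, 0.0137]
orientation: [[1.0, 0.018, 0.0], [0.018, -1.0, 0.0], [0.0, -0.0, -1.0]]
ft_force: [0.6, -0.6, -3.1]
width: 0.0097
gripper_force: 118.0
```

Contact; release and rise clear.

Request:
arm_command(grip_force=40, series=[{"wx": 0,"wy": 0,"wz": 0,"tx": 0,"ty": 0,"tz": -0.003,"grip": 0},{"wx": 0,"wy": 0,"wz": 0,"tx": 0,"ty": 0,"tz": 0,"grip": 0.5},{"wx": 0,"wy": 0,"wz": 0,"tx": 0,"ty": 0,"tz": 0,"grip": 0.5},{"wx": 0,"wy": 0,"wz": 0,"tx": 0,"ty": 0,"tz": 0,"grip": 0.5},{"wx": 0,"wy": 0,"wz": 0,"tx": 0,"ty": 0,"tz": 0,"grip": 0.5},{"wx": 0,"wy": 0,"wz": 0,"tx": 0,"ty": 0,"tz": 0.1,"grip": 0.5},{"wx": 0,"wy": 0,"wz": 0,"tx": 0,"ty": 0,"tz": 0.15,"grip": 0.5},{"wx": 0,"wy": 0,"wz": 0,"tx": 0,"ty": 0,"tz": 0.15,"grip": 0.5},{"wx": 0,"wy": 0,"wz": 0,"tx": 0,"ty": 0,"tz": 0.15,"grip": 0.5},{"wx": 0,"wy": 0,"wz": 0,"tx": 0,"ty": 0,"tz": 0.15,"grip": 0.5},{"wx": 0,"wy": 0,"wz": 0,"tx": 0,"ty": 0,"tz": 0,"grip": 0.5},{"wx": 0,"wy": 0,"wz": 0,"tx": 0,"ty": 0,"tz": 0,"grip": 0.5}])

```text
time_s: 58.5
tool_pos: [0.4718, 0.31, 0.2239]
orientation: [[1.0, 0.018, 0.002], [0.018, -1.0, 0.003], [0.002, -0.003, -1.0]]
ft_force: [0.3, -0.4, -0.9]
width: 0.0421
gripper_force: 0.0
```

```bash
python3 - <<'E'
from look import *
st()
c=look('side',[('pick_grip',.045),('pick_tip',.014),('clip_1',.01),('bin',0),('cover_handle',.032),('ring_gauge',0),('tool_tray',0)])
c=look('scene',[('pick_grip',.045),('pick_tip',.014),('clip_1',.01),('bin',0),('cover',0),('cover_handle',.032),('test_block',0),('ring_gauge',0),('pliers_nose',0),('putty_tub',0)])
c=look('wrist',[('cover_handle',.032),('cover',0),('ring_gauge',0)])
E
```

```text
58.5 [0.4718 0.31   0.2239] [[1.0, 0.018, 0.002], [0.018, -1.0, 0.003], [0.002, -0.003, -1.0]] 0.0421 [ 0.3 -0.4 -0.9] 0.0
pick_grip [(0.48, [293.9, 148.8], [0.4761, -0.3283])]
pick_tip [(0.7, [272.7, 159.3], [0.5448, -0.3322]), (0.42, [299.5, 157.4], [0.4603, -0.3179])]
clip_1 [(0.59, [327.2, 195.8], [0.4268, -0.1423]), (0.48, [319.2, 195.9], [0.4495, -0.1481]), (0.44, [322.2, 193.8], [0.4384, -0.1536])]
bin [(0.89, [323.8, 198.8], [0.4367, -0.142])]
cover_handle [(0.65, [379.6, 346.2], [0.4656, 0.3118])]
ring_gauge [(0.6, [339.1, 270.1], [0.4756, 0.0968]), (0.57, [318.4, 333.4], [0.5769, 0.24]), (0.5, [227.1, 159.1], [0.6841, -0.3875])]
tool_tray [(0.74, [295.0, 149.5], [0.4596, -0.3732]), (0.58, [294.1, 157.8], [0.4732, -0.3353]), (0.5, [303.1, 155.8], [0.4425, -0.3367]), (0.26, [258.2, 220.8], [0.6402, -0.1124])]
pick_grip [(0.55, [345.0, 247.1], [0.431, -0.1237])]
pick_tip [(0.63, [197.4, 379.6], [0.4689, 0.309])]
clip_1 [(0.61, [343.9, 247.9], [0.4474, -0.1471]), (0.41, [347.3, 252.0], [0.4336, -0.1415])]
bin [(0.58, [350.3, 252.9], [0.4308, -0.1514])]
cover [(0.71, [201.9, 384.7], [0.4612, 0.307])]
cover_handle [(0.95, [200.9, 373.2], [0.4647, 0.3007])]
test_block [(0.69, [290.1, 283.1], [0.4852, 0.0107])]
ring_gauge [(0.94, [266.5, 306.5], [0.4845, 0.0927]), (0.78, [189.2, 322.7], [0.5844, 0.2282])]
pliers_nose []
putty_tub [(0.37, [196.0, 378.0], [0.4802, 0.3048])]
cover_handle [(0.95, [280.0, 192.2], [0.4656, 0.3093])]
cover [(0.58, [285.0, 182.9], [0.4694, 0.3034])]
ring_gauge [(0.81, [349.6, 81.2], [0.5851, 0.2345]), (0.7, [455.0, 176.8], [0.4806, 0.0983])]
```

```bash
python3 -c "
from look import *
print(order.job_done())"
```

```text
the job is handed in; nothing more can be done
None
```

The job is handed in at about 58 s: block and ring cleared to the bench, three clips (stud 3 had none) pried out and put in the front bin, pick laid back on the tray, and cover laid flat on the bench to the left and just in front of the flask, handle up; the first cover lift jammed on the studs (about 54 N) before a slower second lift freed it, and I checked the end state only by detector readings, which did not pick up the pliers or the tub in the final check.

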